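# Put the plug gauge back into its flip-cap tube

### The arm

A 6-joint arm with a two-finger parallel gripper is mounted at the origin on a cart in front of the work surface, level with it; the furniture and walls round the work are solid. World frame = base frame: x ahead of the robot, y to its left, z up, the work surface at z = 0. Lengths are in m, angles in rad, forces in N, time in s.
With the tool pointing down it reaches from about 0.35 to 0.775 m from the base axis. Payload 7.3 kg.
Tool frame: the origin (TCP) lies at the very end of the fingers, on their centre line; the grasp point (between the pads) lies 19 mm behind it; z points along the fingers, y is the line along which they close (so a half turn about z gives the same grasp; the last joint's range is limited). The gripper opens to 92 mm and grips with 3 to 60 N. Pads are 19 mm wide; open, the fingers measure 130 mm over their backs; the gripper's body (75 mm by 190 mm) begins 47 mm behind the grasp point.
Start: joints at [-1.352, 0.342, 1.524, -0, 1.275, -0.146], TCP at [0.187, -0.49, 0.227] pointing down, gripper open.
Joint ranges: [-2.53, 2.53], [-0.77, 2.02], [0.04, 2.7], [-1, 4.14], [0.28, 2.66], [-3.11, 3.11]. Speed limits (rad/s): [2.57, 2.57, 3.14, 3.14, 3.14, 3.14].

### API

Orientations are given as [roll, pitch, yaw] about the fixed x, y, z axes, in that order (R = Rz(yaw) Ry(pitch) Rx(roll)).
In Python, from cell import telemetry, eyes, job gives the robot as it stands.
- The arm moves only by the tool apply_moves, never from a script. Its arguments are lists of equal length, an entry for each row: "delta_pos": the shift along the world's x, y, z each as a share of 0.4 m, from -1 to 1, a list of three; "dr": the turn, a rotation vector about the world's x, y, z each as a share of 0.5 rad, from -1 to 1, a list of three; "jaw": the opening, from 0 (shut) to 1 (fully open). A call has 1 to 8 rows; each row is the pose to reach, as a shift and turn from the pose commanded when the call began; what a row does not reach only later rows make up. A row lasts 1/12 s, in which the tool goes at most 41.7 mm and 7.16 degrees, less where a joint would pass 70% of its speed; a pose out of reach is approached as far as the arm can. A call with a number of a shift or a turn outside -1 to 1 is refused whole. A call with a gripper value outside its range is refused whole. The fingers move at their own pace and stop on an object; "force" is the grip in N (left out, the last holds). Time passes only in rows, so rows that repeat a pose let the fingers close. It gives the time, the measured TCP pose, the force, the opening and the grip force at its end, in the units of the state.
- telemetry.observe(): the state, without advancing time (a new reading comes with each control period).
- eyes.read_camera(name): name is "side" or "top"; returns the picture (384x512x3 uint8, red, green, blue); there is no depth.
- eyes.camera_model(name): a dict with "vertical_fov" (degrees; the focal length in pixels is half the picture's height over the tangent of half this angle, whatever the lens; pixels are square), "cx", "cy" (the principal point, pixels), "rvec" (rotation vector, rad) and "tvec" (3), from world to camera coordinates, as OpenCV has them. Camera axes: x right, y down, z forward; pixel columns grow to the right and rows downward; lengths in m; the calibration is good to about 2 mm. A picture is of the moment at which its call begins. camera_model takes no time and is no camera call.
- job.hand_in(): hands the job in; it is judged then, once.
The state is a dict: "time": time; "qpos": joint angles; "qvel": joint speeds; "joint_efforts": joint torques, N m; "tool_pos": TCP position; "tool_rot": TCP orientation; "contact_force": force on the tool from outside, world axes, zero at the start; "torque": the same for the moment, N m; "opening": finger opening in m; "grip_force": force on a finger pad.
Only numpy, scipy, OpenCV 4.12 (cv2) and the standard library are available. Lean on these libraries where they do the work, as an engineer would, in place of code of your own. Each camera call takes 0.05 s, during which the arm holds its last target. There are 200 camera calls.

### The job

The green-handled plug gauge lying in the dark V-rest belongs in the rack tube with the green cap. Flick that cap open, put the gauge gently into the tube plug first with its handle up, standing on the tube's floor, without ever letting it fall, and press the cap shut over it until it snaps. Keep the red and blue caps shut and leave the other things on the desk where they are.

Things in the scene. Friction and masses are not known exactly. Their poses are not given: they have to be found in the camera images.
- gauge: plug gauge, 85 mm long, about 120 g. Origin: centre of the flat foot face of its plug, on the axis; x axis: along the gauge from foot to handle end. Steel plug 24 mm in diameter from x = 0 to 55 mm, green handle 14 mm in diameter from 55 to 85 mm; the foot is flat and it stands upright by itself on the desk. At the start it lies level in the V-rest
- gauge_rest: dark metal V-rest fixed to the desk, 112 x 52 mm, base 6 mm; origin: centre of its underside. The gauge lies along its x axis (handle to +x), axis 34 mm above the desk, in two V supports 8 mm thick centred at x = -35.5 and +32.5 mm, clear between them. End stops 5 mm thick just beyond the gauge's ends: foot end 30 mm high, handle end 42 mm high (keeps a tilted gripper off the handle)
- rack: black and bright metal rack fixed to the desk, 72 x 262 mm, upper plate at 42 mm; origin: centre of its underside; three tubes stand in it along its y axis, 80 mm apart, in any order of colour; the red and blue ones hold their gauges, the green one is empty
- tube_green: clear tube fixed in the rack, green cap; origin: centre of its underside, 8 mm above the desk; z up; x axis: from thumb tab to hinge. Outer diameter 32, bore 27 mm; rim 71, inner floor 4 mm above the origin: the seated gauge's handle stands 18 mm out of the rim, inside the shut hood. The open hood fills the space up to 40 mm behind and 40 mm above the hinge
- tube_green_rim (a point): centre of the green tube's mouth, at its rim
- cap_green (a joint): hood cap of the green tube: 38 mm across, top 24 mm above the rim, hinge at the tube's +x side. 0 = snapped shut, 1.8 rad = fully open, leaning back behind the hinge. A snap bead holds it shut against the hinge spring: caught below about 0.07 rad, above that it springs fully open by itself. Opens with about 5 N up at the tab, shuts with about 9 N down on the front half of its top
- cap_green_tab (a point): centre of the green cap's thumb tab, which sticks out towards -x of the tube: 15 mm long, 14 mm wide (along the tube's y), 5 mm thick; moves with the cap. Shut: 46.5 mm from the hinge line, 3.5 mm below rim height, free space below it down to the rack's upper plate (25 mm)
- cap_green_hinge (a point): middle of the green cap's hinge line (along the tube's y axis): 21 mm behind the tube's axis, at rim height
- cap_red (a joint): the same cap on the tube with the red cap: 0 = snapped shut
- cap_blue (a joint): the same cap on the tube with the blue cap: 0 = snapped shut
- sleeve: violet-blue flanged sleeve, 54 mm wide, 69 tall, standing; a bystander
- rook_white: white printed chess rook, 74 mm wide, 67 tall; a bystander
- white_disc: white printed wheel, 30 mm across, 10 thick; a bystander
- caliper: digital caliper lying on the desk, 232 mm long; a bystander
- pen: green click pen lying on the desk, 132 mm long; a bystander
Not all that is in view belongs to the job. Leave any orange look-alike of the gauge alone.

How it is judged:
On the way, in this order (a step that is already met when the one before it is completed fails the run):
1. the green cap is open (value of joint cap_green above 1.2 rad), for 0.2 s.
2. the gauge stands on the floor of the green tube, handle up, let go, with the cap still open (z of gauge in the frame of tube_green below 0.008 m and horizontal distance between gauge and tube_green below 0.005 m and angle between gauge's own x axis and vertical below 0.1 rad and contact force between each of the fingers, the arm and gauge below 0.05 N and value of joint cap_green above 0.6 rad), for 0.2 s.
At the end, for the whole second after the job is handed in: gauge at rest in the green-capped tube, handle up: foot within 4 mm of the tube floor, 5 mm of its axis, 0.1 rad of upright; green cap snapped shut over it, red and blue caps shut (each under 0.05 rad); sleeve, rook, wheel, caliper and pen within 30 mm of their starts (value of joint each of cap_green, cap_red, cap_blue below 0.05 rad and z of gauge in the frame of tube_green below 0.008 m and horizontal distance between gauge and tube_green below 0.005 m and angle between gauge's own x axis and vertical below 0.1 rad and linear speed of gauge below 0.02 m/s and distance of each of sleeve, rook_white, white_disc, caliper, pen from where it was at the start of the episode below 0.03 m); the robot touches nothing.
It fails at once if the gauge falls or is dropped (moves faster than 0.45 m/s, a fall of about 1 cm, while nothing holds it) (contact force between each of the fingers, the arm and gauge below 0.05 N and linear speed of gauge above 0.45 m/s).
It fails at once if the red or the blue cap is opened (value of joint any of cap_red, cap_blue above 0.15 rad).
It fails at once if a bystander (sleeve, rook, wheel, caliper, pen) is moved by more than 30 mm (distance of any of sleeve, rook_white, white_disc, caliper, pen from where it was at the start of the episode above 0.03 m).
It also fails if it takes over 69 s, if anything falls off the work surface, if the arm or the gripper's body presses on something with over 40 N, if the wrist force passes 120 N, or if a joint passes its speed limit or range.

## Working session

There is one attempt and no reset: what is moved stays moved. The work goes in short steps, Python scripts to look and compute and a tool call to move; the robot and the scene stay as the last step left them, time stands still between calls to the robot, and variables do not carry over. Pictures are saved under pics/ and viewed, at most 10 in all, crops included, and the job is handed in when it is done.

Besides the shell and the picture viewer there is one more tool, called after "Request:" as name(argument=value, ...), one argument or row to a line, values as JSON. apply_moves: Moves the arm, as the interface text tells. Its arguments: {"type":"object","properties":{"delta_pos":{"type":"array"},"dr":{"type":"array"},"jaw":{"type":"array"},"force":{"type":"number"}},"required":["delta_pos","dr","jaw"]}

```bash
mkdir -p pics; ls
python3 - <<'E'
from cell import telemetry, eyes, job
import cv2
for n in("side","top"):
    im=eyes.read_camera(n); cv2.imwrite(f"pics/{n}0.png",im[:,:,::-1]); print(n,eyes.camera_model(n))
print(telemetry.observe())
E
```

```text
pics
side {'vertical_fov': 51.68011326577776, 'cx': 258.35379511976964, 'cy': 191.3047682318653, 'rvec': array([ 0.16360242, -2.71770362,  1.45796695]), 'tvec': array([0.5220834 , 0.02058602, 1.17864077])}
top {'vertical_fov': 46.538856987525435, 'cx': 247.62132731025363, 'cy': 196.75137397504983, 'rvec': array([ 2.16633624, -2.18074925,  0.07436605]), 'tvec': array([0.1510226 , 0.49749379, 1.14813708])}
{'time': 0.1, 'qpos': array([-1.35198403e+00,  3.42686931e-01,  1.52494039e+00, -1.69009240e-05,
        1.27538667e+00, -1.46002042e-01]), 'qvel': array([-0.00145698, -0.00165492, -0.00214952,  0.00316666, -0.00069312,
        0.00126345]), 'joint_efforts': array([ 1.60264401e-03, -4.32004130e+01, -2.44694245e+01,  7.18266447e-02,
        5.25573897e-02, -6.37243056e-05]), 'tool_pos': array([ 0.18724135, -0.49008022,  0.22609027]), 'tool_rot': array([-3.14018408e+00, -1.90792330e-04,  3.64819135e-01]), 'contact_force': array([-0.29316933, -0.46823418,  0.87286378]), 'torque': array([ 0.03445991, -0.01865766, -0.02378304]), 'grip_force': 0.0, 'opening': 0.09187401053420831}
```

View pics/side0.png

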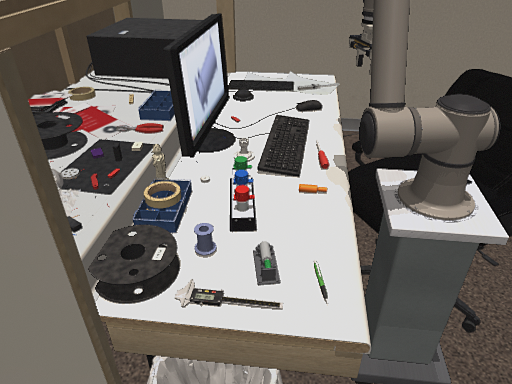

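View pics/top0.png

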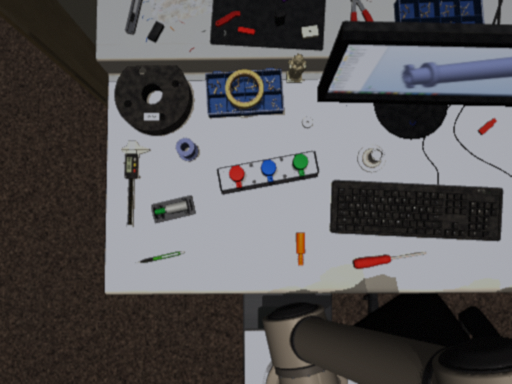

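The side view shows caps at green (241,161), blue (242,177) and red (242,193), and the green-handled gauge in its rest at (267,262). In the top view the caps are red (237,173), blue (268,167) and green (300,161), and the gauge is at (173,208) with its handle to the left. Candidates for the gauge are the green-handled one in the dark V-rest at top (173,208), the orange look-alike at (300,248), the red screwdriver at (372,262) and the green pen at (162,257). The first fits, since it has a green handle and lies in the V-rest. I'll confirm it in one enlarged crop.

```bash
cat > h.py <<'E'
import numpy as np, cv2
from cell import telemetry, eyes, job
def cam(n):
    m=eyes.camera_model(n); f=192/np.tan(np.radians(m['vertical_fov']/2))
    K=np.array([[f,0,m['cx']],[0,f,m['cy']],[0,0,1]]); R=cv2.Rodrigues(m['rvec'])[0]
    return K,R,np.array(m['tvec'])
C={n:cam(n) for n in('side','top')}
def ray(n,p):
    K,R,t=C[n]; d=R.T@np.linalg.inv(K)@np.array([p[0],p[1],1.]); return -R.T@t,d
def onz(n,p,z):
    o,d=ray(n,p); return o+d*(z-o[2])/d[2]
def tri(ps,pt):
    o1,d1=ray('side',ps);o2,d2=ray('top',pt)
    s=np.linalg.lstsq(np.c_[d1,-d2],o2-o1,rcond=None)[0]
    a,b=o1+s[0]*d1,o2+s[1]*d2; return (a+b)/2,np.linalg.norm(a-b)
def proj(n,X):
    K,R,t=C[n]; x=K@(R@np.asarray(X)+t); return x[:2]/x[2]
E
python3 - <<'E'
from h import *
S=cv2.imread('pics/side0.png');T=cv2.imread('pics/top0.png')
a=cv2.resize(T[140:230,140:330],None,fx=4.2,fy=4.2,interpolation=cv2.INTER_CUBIC)
b=cv2.resize(S[145:290,190:290],None,fx=1.45,fy=1.45)
b1=cv2.resize(S[150:215,220:270],(230,215),interpolation=cv2.INTER_CUBIC);b2=cv2.resize(S[235:290,245:285],(230,215),interpolation=cv2.INTER_CUBIC)
o=np.zeros((600,800,3),np.uint8);o[:378,:798]=a[:378,:798];o[380:595,:230]=b1;o[380:595,240:470]=b2
cv2.imwrite('pics/crop.png',o)
for n,I in(('side',S),('top',T)):
    h=cv2.cvtColor(I,cv2.COLOR_BGR2HSV)
    for c,m in(('g',cv2.inRange(h,(45,110,40),(80,255,255))),('b',cv2.inRange(h,(100,170,90),(118,255,255))),('r',cv2.inRange(h,(0,170,90),(8,255,255))|cv2.inRange(h,(173,170,90),(180,255,255)))):
        k,l,s,cc=cv2.connectedComponentsWithStats(m)
        for i in range(1,k):
            if s[i,4]>12: print(n,c,s[i],cc[i].round(2))
E
```

```text
side g [234 156  18  14 158] [240.88 162.85]
side g [264 260   7   8  49] [267.18 263.53]
side g [314 263  10  24  60] [318.4 276.4]
side b [235 170  13  14 119] [240.94 176.03]
side r [ 29  98  33   6 134] [ 43.31 100.41]
side r [ 72 106  45  26 499] [ 93.83 118.56]
side r [231 117   9   4  18] [235.17 118.44]
side r [135 124  28   9 174] [148.49 127.6 ]
side r [319 151  10  17 106] [322.89 159.25]
side r [108 169  12   9  39] [113.   172.44]
side r [ 91 174   7  15  64] [ 94.28 180.91]
side r [234 185  20  16 212] [242.1  193.16]
top g [293 154  15  23 218] [300.07 163.  ]
top g [154 208  11   7  59] [159.24 210.85]
top g [152 256  10   4  25] [156.76 257.76]
top b [265  95   5   6  16] [267.25  98.25]
top b [210 100   2  10  14] [210.5  104.43]
top b [262 160  14  15 164] [268.12 167.21]
top b [268 176   5   6  23] [269.74 178.39]
top r [216  11  24  14 121] [227.08  17.4 ]
top r [363  10   9  11  50] [366.96  15.48]
top r [351  13   5   8  33] [353.39  16.52]
top r [238  27  17   7  85] [245.93  30.  ]
top r [479 119  16  15  87] [486.49 126.41]
top r [230 166  14  22 190] [236.58 174.55]
top r [354 256  37  12 286] [370.89 261.17]
```

View pics/crop.png

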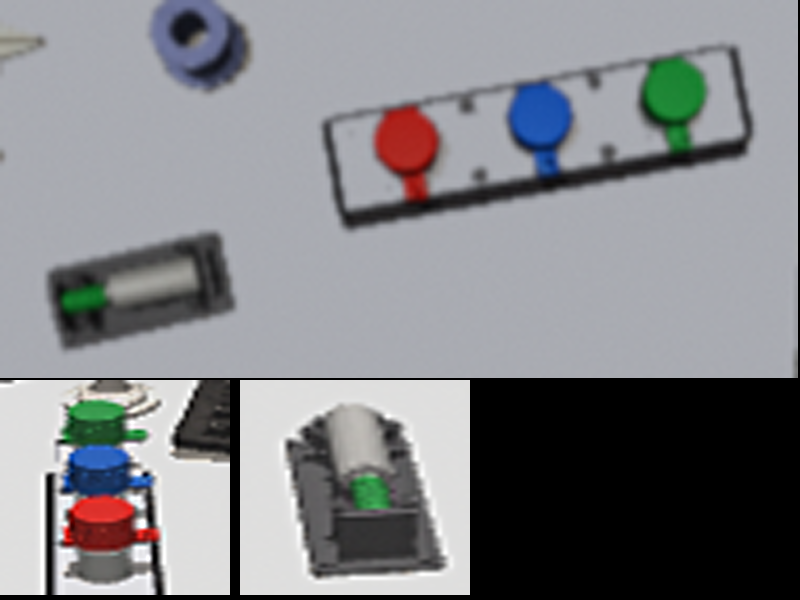

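```bash
cat > m.py <<'E'
from h import *
T=cv2.imread('pics/top0.png');h=cv2.cvtColor(T,cv2.COLOR_BGR2HSV)
print('cams',[(-C[n][1].T@C[n][2]).round(3) for n in C])
big=lambda m:cv2.resize(m,None,fx=8,fy=8,interpolation=cv2.INTER_LINEAR)
P={}
for c,lo,hi,box in(('g',(45,110,40),(80,255,255),(285,145,320,180)),('b',(100,140,70),(120,255,255),(253,150,285,188)),('r',(0,150,70),(8,255,255),(222,155,255,192))):
    m=np.zeros(h.shape[:2],np.uint8);x0,y0,x1,y1=box
    mm=cv2.inRange(h,lo,hi)
    if c=='r': mm|=cv2.inRange(h,(172,150,70),(180,255,255))
    m[y0:y1,x0:x1]=mm[y0:y1,x0:x1]
    B=(big(m)>127).astype(np.uint8)
    D=cv2.morphologyEx(B,cv2.MORPH_OPEN,cv2.getStructuringElement(cv2.MORPH_ELLIPSE,(81,81)))
    M=cv2.moments(D,True);p=np.array([M['m10'],M['m01']])/M['m00'];p=(p+.5)/8-.5
    w=onz('top',p,.096);P[c]=w;print(c,p.round(2),w.round(4),'diam px',2*np.sqrt(M['m00']/np.pi)/8)
    tb=cv2.morphologyEx(B&(1-D),cv2.MORPH_OPEN,np.ones((17,17),np.uint8));M=cv2.moments(tb,True);q=np.array([M['m10'],M['m01']])/M['m00'];q=(q+.5)/8-.5
    wt=onz('top',q,.078);print(' tab',q.round(2),wt.round(4),'dist',np.linalg.norm((wt-w)[:2]),'dir',np.arctan2(*(w-wt)[[1,0]]))
v=P['r']-P['g'];print('spacing',np.linalg.norm(v[:2])/2,'rack y dir',np.arctan2(v[1],v[0]),'xdir',np.arctan2(v[1],v[0])-np.pi/2)
# rest: dark region
g=cv2.cvtColor(T,cv2.COLOR_BGR2GRAY)
sub=np.zeros_like(g);sub[190:228,145:202]=(g[190:228,145:202]<115)*255
sub=cv2.morphologyEx(sub,cv2.MORPH_CLOSE,np.ones((9,9)))
B=big(sub)>127;cnt=max(cv2.findContours(B.astype(np.uint8),0,2)[0],key=cv2.contourArea)
bx=cv2.boxPoints(cv2.minAreaRect(cnt))/8
W=np.array([onz('top',q,.003) for q in bx]);print('rest',bx.round(1).tolist(),W[:,:2].round(4).tolist(),'c',W.mean(0).round(4),[np.linalg.norm(W[i]-W[i-1]).round(4) for i in range(4)])
e=[W[i]-W[i-1] for i in range(4)];e=max(e,key=np.linalg.norm);print('dir',np.arctan2(e[1],e[0]))
# gauge
roi=np.zeros_like(g);roi[196:220,152:194]=1
gr=cv2.inRange(h,(45,90,30),(80,255,255))*roi; si=((g>100)*255).astype(np.uint8)*roi*(h[:,:,1]<70)
k,l,s,cc=cv2.connectedComponentsWithStats(si);i=1+np.argmax(s[1:,4]);print('silver',s[i],cc[i])
ys,xs=np.where((gr>0)|(l==i));vx,vy,x0,y0=cv2.fitLine(np.c_[xs,ys].astype(np.float32),cv2.DIST_HUBER,0,.01,.01).ravel()
u=(xs-x0)*vx+(ys-y0)*vy;a=(x0+vx*u.min(),y0+vy*u.min());b=(x0+vx*u.max(),y0+vy*u.max())
A,Bw=onz('top',a,.034),onz('top',b,.034);print('gauge ends',a,b,A.round(4),Bw.round(4),np.linalg.norm(A-Bw),'dir',np.arctan2(*(A-Bw)[[1,0]]))
M=cv2.moments(gr);pt=(M['m10']/M['m00'],M['m01']/M['m00']);print('handle tri',tri((267.18,263.53),pt),onz('top',pt,.034))
for z in(.09,): print('cap tri', tri((240.88,162.85),(300.07,163)))
E
python3 m.py
```

```text
cams [array([0.406, 1.026, 0.667]), array([0.403, 0.133, 1.187])]
g [299.91 161.45] [0.5787 0.0174 0.096 ] diam px 14.952354540618009
 tab [301.12 172.37] [0.554  0.0129 0.078 ] dist 0.025088185854264748 dir 0.1798027565901725
b [268.18 167.37] [0.5646 0.0957 0.096 ] diam px 14.703472236939591
 tab [269.77 178.49] [0.5392 0.0914 0.078 ] dist 0.02576686485738887 dir 0.16789088839765148
r [236.45 173.37] [0.5503 0.1739 0.096 ] diam px 14.426880356765496
 tab [238.51 184.18] [0.5255 0.1696 0.078 ] dist 0.025192931060737642 dir 0.17397758154770337
spacing 0.079530430971062 rack y dir 1.7500309603356905 xdir 0.17923463354079394
rest [[149.89999389648438, 204.3000030517578], [192.1999969482422, 194.5], [196.8000030517578, 214.1999969482422], [154.5, 224.0]] [[0.4816, 0.4084], [0.5071, 0.2957], [0.4545, 0.2832], [0.4291, 0.3955]] c [0.4681 0.3457 0.003 ] [np.float64(0.054), np.float64(0.1156), np.float64(0.0541), np.float64(0.1151)]
dir -1.3477833022294043
silver [152 196  35   9 164] [163.81707317 198.4695122 ]
gauge ends (np.float64(151.72442257650735), np.float64(203.12724133349826)) (np.float64(185.5997347234661), np.float64(194.43931379513262)) [0.4826 0.3965 0.034 ] [0.5046 0.3086 0.034 ] 0.09066535246331582 dir 1.8158146748335744
handle tri (array([0.4617961 , 0.37558623, 0.03982848]), np.float64(0.001167657618631887)) [0.46268072 0.37684461 0.034     ]
cap tri (array([0.57599806, 0.0163893 , 0.08934576]), np.float64(0.00021453283258276271))
```

The crop confirms the green-handled steel gauge in the dark V-rest, with its handle towards +y. The green cap is at the rack's -y end, and all the tabs point at the robot. I'll move to the tab now.

Request:
apply_moves(
  delta_pos=[
    [0.45, 0.625, 0],
    [0.45, 0.625, 0],
    [0.45, 0.625, 0],
    [0.45, 0.625, 0],
    [0.45, 0.625, 0],
    [0.45, 0.625, 0],
    [0.45, 0.625, 0],
    [0.45, 0.625, 0],
  ],
  dr=[
    [0, 0, -0.372],
    [0, 0, -0.372],
    [0, 0, -0.372],
    [0, 0, -0.372],
    [0, 0, -0.372],
    [0, 0, -0.372],
    [0, 0, -0.372],
    [0, 0, -0.372],
  ],
  jaw=[0.6, 0.6, 0.6, 0.6, 0.6, 0.6, 0.6, 0.6],
)

```text
time: 0.77
tool_pos: [0.3688, -0.2366, 0.2266]
tool_rot: [-3.14, -0.001, 0.181]
contact_force: [0.6, -0.5, 0.3]
opening: 0.0553
grip_force: 0.0
```

Request:
apply_moves(
  delta_pos=[
    [0.45, 0.6275, -0.1],
    [0.45, 0.6275, -0.1],
    [0.45, 0.6275, -0.1],
    [0.45, 0.6275, -0.1],
    [0.45, 0.6275, -0.1],
    [0.45, 0.6275, -0.1],
    [0.45, 0.6275, -0.1],
    [0.45, 0.6275, -0.1],
  ],
  dr=[
    [0, 0, 0],
    [0, 0, 0],
    [0, 0, 0],
    [0, 0, 0],
    [0, 0, 0],
    [0, 0, 0],
    [0, 0, 0],
    [0, 0, 0],
  ],
  jaw=[0.45, 0.45, 0.45, 0.45, 0.45, 0.45, 0.45, 0.45],
)

```text
time: 1.43
tool_pos: [0.5487, 0.0145, 0.1855]
tool_rot: [-3.14, 0.0, 0.181]
contact_force: [-0.7, -0.7, -0.6]
opening: 0.0415
grip_force: 0.0
```

```bash
cat > st.py <<'E'
from h import *
import json
np.set_printoptions(precision=4,suppress=True)
s=telemetry.observe()
open('log.jsonl','a').write(json.dumps({k:np.asarray(s[k]).tolist() for k in('qpos','tool_pos','tool_rot')})+'\n')
print(s['time'],'q',s['qpos'],'p',s['tool_pos'],'r',s['tool_rot'],'F',s['contact_force'],'op',s['opening'],'g',s['grip_force'])
E
python3 st.py
python3 - <<'E'
from h import *
for n in('side','top'):
    im=eyes.read_camera(n)[:,:,::-1]; cv2.imwrite(f"pics/{n}1.png",im)
S=cv2.imread('pics/side1.png')[80:220,180:330];T=cv2.imread('pics/top1.png')[110:250,220:370]
cv2.imwrite('pics/c1.png',cv2.resize(np.hstack([S,T]),None,fx=2.66,fy=2.66,interpolation=cv2.INTER_CUBIC))
E
```

```text
1.4333 q [-0.1139  0.4212  1.5214  0.0012  1.1998  1.2751] p [0.5487 0.0145 0.1855] r [-3.1403  0.0004  0.1814] F [-0.701  -0.7085 -0.5811] op 0.041549329433723914 g 0.0
```

View pics/c1.png

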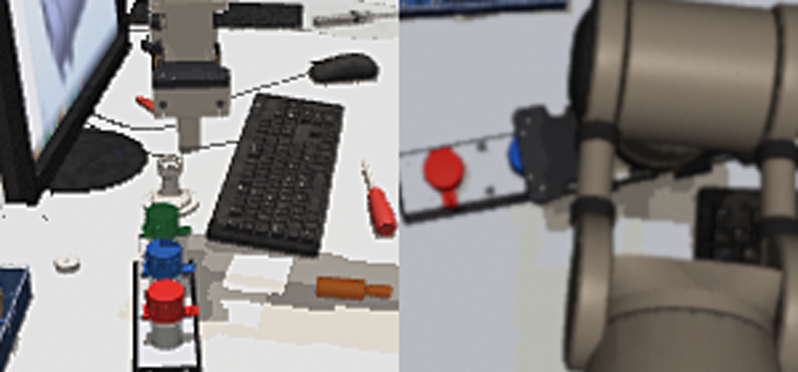

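The side view shows the gripper above and behind the rack with all three caps shut, green at crop (160,220). In the top view the arm hides the green cap. I'll lower the fingers to either side of the tab.

Request:
apply_moves(
  delta_pos=[
    [0, 0, -0.1],
    [0, 0, -0.2],
    [0, 0, -0.25],
    [0, 0, -0.29],
    [0, 0, -0.3225],
    [0, 0, -0.3225],
    [0, 0, -0.3225],
  ],
  dr=[
    [0, 0, 0],
    [0, 0, 0],
    [0, 0, 0],
    [0, 0, 0],
    [0, 0, 0],
    [0, 0, 0],
    [0, 0, 0],
  ],
  jaw=[0.45, 0.45, 0.45, 0.45, 0.45, 0.45, 0.45],
)

```text
time: 2.12
tool_pos: [0.5466, 0.0098, 0.0575]
tool_rot: [-3.141, 0.002, 0.178]
contact_force: [0.2, -0.2, 0.1]
opening: 0.0415
grip_force: 0.0
```

```bash
python3 st.py
python3 - <<'E'
from h import *
im=eyes.read_camera('side')[:,:,::-1]; cv2.imwrite("pics/side2.png",im)
cv2.imwrite('pics/c2.png',cv2.resize(im[110:220,200:310],None,fx=5,fy=5,interpolation=cv2.INTER_CUBIC))
E
```

```text
2.1167 q [-0.1222  0.572   1.6717 -0.0004  0.8996  1.2709] p [0.5466 0.0098 0.0575] r [-3.1414  0.0017  0.178 ] F [ 0.172  -0.1777  0.0531] op 0.0415333056921052 g 0.0
```

View pics/c2.png

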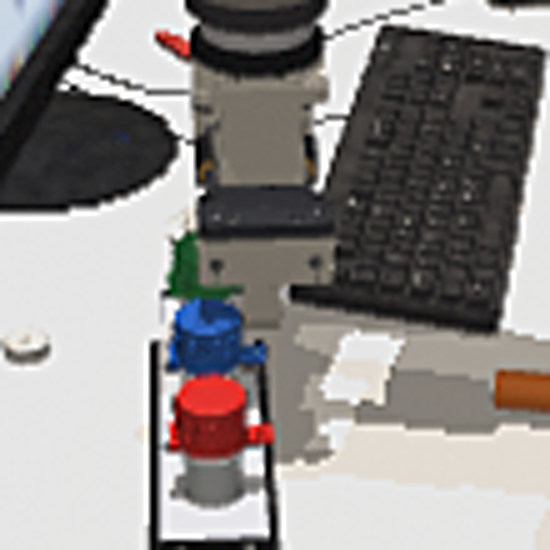

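The picture shows the fingers straddling the tab in front of the green cap, at crop (270,290), clear of the blue cap. I'll close on the tab.

Request:
apply_moves(
  delta_pos=[
    [0, 0, 0],
    [0, 0, 0],
    [0, 0, 0],
    [0, 0, 0],
    [0, 0, 0],
    [0, 0, 0],
  ],
  dr=[
    [0, 0, 0],
    [0, 0, 0],
    [0, 0, 0],
    [0, 0, 0],
    [0, 0, 0],
    [0, 0, 0],
  ],
  jaw=[0, 0, 0, 0, 0, 0],
  force=20,
)

```text
time: 2.67
tool_pos: [0.5473, 0.0112, 0.058]
tool_rot: [-3.141, -0.0, 0.179]
contact_force: [0.6, 3.9, 2.1]
opening: 0.0133
grip_force: 20.0
```

Request:
apply_moves(
  delta_pos=[
    [0, 0, 0.006],
    [0, 0, 0.012],
    [0.001, 0, 0.02],
    [0.003, 0, 0.03],
    [0.005, 0.001, 0.036],
    [0.005, 0.001, 0.036],
  ],
  dr=[
    [0, 0, 0],
    [0, 0, 0],
    [0, 0, 0],
    [0, 0, 0],
    [0, 0, 0],
    [0, 0, 0],
  ],
  jaw=[0, 0, 0, 0, 0, 0],
  force=35,
)

```text
time: 3.17
tool_pos: [0.5487, 0.0114, 0.0723]
tool_rot: [-3.141, 0.001, 0.179]
contact_force: [-0.4, 4.3, -3.0]
opening: 0.0126
grip_force: 35.0
```

Request:
apply_moves(
  delta_pos=[
    [0, 0, 0],
    [0, 0, 0],
    [-0.03, -0.006, 0.03],
    [-0.1, -0.02, 0.1],
    [-0.15, -0.03, 0.2],
    [-0.15, 0.1, 0.3],
    [-0.15, 0.2, 0.3],
    [-0.15, 0.3, 0.3],
  ],
  dr=[
    [0, 0, 0],
    [0, 0, 0],
    [0, 0, 0],
    [0, 0, 0],
    [0, 0, 0],
    [0, 0, 0],
    [0, 0, 0],
    [0, 0, 0],
  ],
  jaw=[0.35, 0.35, 0.35, 0.4, 0.4, 0.5, 0.5, 0.5],
)

```text
time: 3.83
tool_pos: [0.491, 0.1127, 0.1942]
tool_rot: [3.14, -0.007, 0.175]
contact_force: [1.3, 0.7, -0.1]
opening: 0.0451
grip_force: 0.0
```

```bash
python3 st.py
python3 - <<'E'
from h import *
for n in('side','top'):
    im=eyes.read_camera(n)[:,:,::-1]; cv2.imwrite(f"pics/{n}3.png",im)
S=cv2.imread('pics/side3.png')[110:240,190:320];T=cv2.imread('pics/top3.png')[100:230,220:350]
cv2.imwrite('pics/c3.png',cv2.resize(np.hstack([S,T]),None,fx=3,fy=3,interpolation=cv2.INTER_CUBIC))
E
```

```text
3.8333 q [ 0.0741  0.3293  1.6386 -0.0014  1.1666  1.4703] p [0.491  0.1127 0.1942] r [ 3.1396 -0.007   0.1752] F [ 1.267   0.6514 -0.0872] op 0.045093475555183324 g 0.0
```

View pics/c3.png

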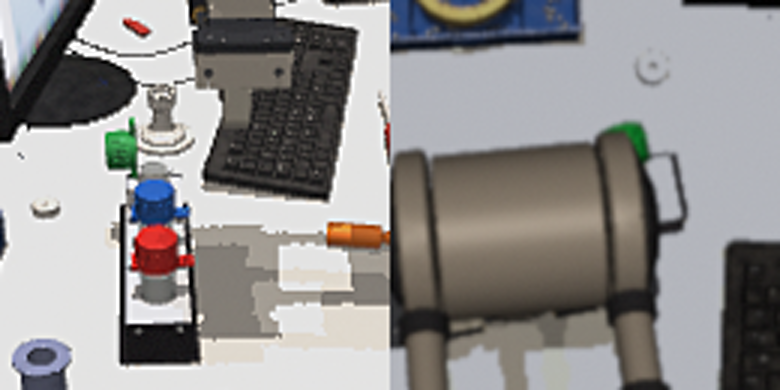

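The green cap is open: in the crop it leans back behind the tube, at side (122,148) and top (628,138). The blue and red caps are shut. Next I'll carry the tool above the gauge, yawing it to lie across the gauge axis.

Request:
apply_moves(
  delta_pos=[
    [-0.02, 0.18, 0],
    [-0.03, 0.36, 0],
    [-0.05, 0.54, 0],
    [-0.05, 0.54, 0],
    [-0.05, 0.54, 0],
  ],
  dr=[
    [0, 0, 0.25],
    [0, 0, 0.5],
    [0, 0, 0.75],
    [0, 0, 1],
    [0, 0, 1],
  ],
  jaw=[0.6, 0.6, 0.6, 0.6, 0.6],
)

```text
time: 4.35
tool_pos: [0.4705, 0.3211, 0.1905]
tool_rot: [3.14, 0.0, 0.685]
contact_force: [1.2, 0.7, -0.3]
opening: 0.055
grip_force: 0.0
```

Request:
apply_moves(
  delta_pos=[
    [0, 0, 0],
    [0, 0, 0],
    [0, 0, 0],
    [0, 0, 0],
  ],
  dr=[
    [0, 0, 0.25],
    [0, 0, 0.5],
    [0, 0, 0.75],
    [0, 0, 1],
  ],
  jaw=[0.6, 0.6, 0.6, 0.6],
)

```text
time: 4.68
tool_pos: [0.4707, 0.3196, 0.1902]
tool_rot: [3.141, 0.001, 1.185]
contact_force: [-0.9, -0.3, 0.5]
opening: 0.0548
grip_force: 0.0
```

Request:
apply_moves(
  delta_pos=[
    [0, 0, 0],
    [0, 0, 0],
    [0, 0, 0],
    [0, 0, 0],
    [0, 0, 0],
  ],
  dr=[
    [0, 0, 0.3],
    [0, 0, 0.6],
    [0, 0, 0.9],
    [0, 0, 1],
    [0, 0, 1],
  ],
  jaw=[0.6, 0.6, 0.6, 0.6, 0.6],
)

```text
time: 5.1
tool_pos: [0.4709, 0.3192, 0.1903]
tool_rot: [3.141, 0.001, 1.683]
contact_force: [0.7, -0.9, -0.4]
opening: 0.0554
grip_force: 0.0
```

```bash
python3 st.py
```

```text
5.1 q [ 0.4617  0.4521  1.457  -0.0012  1.2326  0.3503] p [0.4709 0.3192 0.1903] r [3.1413 0.0011 1.6826] F [ 0.6987 -0.8914 -0.4233] op 0.05536872602299878 g 0.0
```

Request:
apply_moves(
  delta_pos=[
    [-0.007, 0.07, 0],
    [-0.007, 0.07, 0],
    [-0.007, 0.07, 0],
  ],
  dr=[
    [0, 0, 0.222],
    [0, 0, 0.222],
    [0, 0, 0.222],
  ],
  jaw=[0.6, 0.6, 0.6],
)

```text
time: 5.35
tool_pos: [0.4676, 0.3484, 0.1903]
tool_rot: [3.141, 0.001, 1.787]
contact_force: [-0.3, -1.0, 0.6]
opening: 0.0549
grip_force: 0.0
```

```bash
python3 st.py
```

```text
5.35 q [ 0.5093  0.4776  1.4148 -0.0007  1.2492  0.2936] p [0.4676 0.3484 0.1903] r [3.1414 0.0007 1.7868] F [-0.2889 -1.0397  0.6142] op 0.054943721356984276 g 0.0
```

Request:
apply_moves(
  delta_pos=[
    [0, 0, 0],
    [0, 0, 0],
    [0, 0, 0],
    [0, 0, 0],
    [0, 0, 0],
    [0, 0, 0],
  ],
  dr=[
    [-0.25, -0.056, 0],
    [-0.5, -0.112, 0],
    [-0.75, -0.168, 0],
    [-0.975, -0.221, 0],
    [-0.975, -0.221, 0],
    [-0.975, -0.221, 0],
  ],
  jaw=[0.6, 0.6, 0.6, 0.6, 0.6, 0.6],
)

```text
time: 5.85
tool_pos: [0.4669, 0.3488, 0.189]
tool_rot: [3.141, 0.499, 1.79]
contact_force: [-0.0, -0.2, 0.3]
opening: 0.0552
grip_force: 0.0
```

```bash
python3 st.py
```

```text
5.85 q [ 0.7377  0.6513  1.2214 -0.4295  1.536   0.5921] p [0.4669 0.3488 0.189 ] r [3.1412 0.4994 1.79  ] F [-0.0275 -0.1604  0.2789] op 0.055246344412331554 g 0.0
```

```bash
cat > kin.py <<'E'
from h import *
import json
from scipy.optimize import least_squares
from scipy.spatial.transform import Rotation as Ro
L=[json.loads(l) for l in open('log.jsonl')]
L.append(dict(qpos=[-1.35198,.342687,1.52494,0,1.275387,-.146002],tool_pos=[.18724,-.49008,.22609],tool_rot=[-3.14018,-.00019,.364819]))
def fk(q,p):
    h,a1,d,L2,L4,e,L6=p
    R=Ro.from_euler('z',q[0]);x=R.apply([a1,d,h])
    R=R*Ro.from_euler('y',q[1]);x=x+R.apply([0,0,L2])
    R=R*Ro.from_euler('y',q[2]);x=x+R.apply([e,0,L4])
    R=R*Ro.from_euler('z',q[3])*Ro.from_euler('y',q[4]);x=x+R.apply([0,0,L6])
    R=R*Ro.from_euler('z',q[5]+SGN)
    return x,R
SGN=np.pi/2
def euler(r): return Ro.from_euler('xyz',r)
def res(p): return np.concatenate([fk(l['qpos'],p)[0]-l['tool_pos'] for l in L])
f=least_squares(res,[.3,0,-.1,.4,.4,0,.25]);P=f.x
LO=np.array([-2.53,-.77,.04,-1,.28,-3.11]);HI=np.array([2.53,2.02,2.7,4.14,2.66,3.11])
def ik(x,R,q0):
    def r(q):
        a,b=fk(q,P);return np.r_[(a-x)*10,(R.inv()*b).as_rotvec()]
    return least_squares(r,np.clip(q0,LO+.02,HI-.02),bounds=(LO,HI))
if __name__=='__main__':
    np.set_printoptions(precision=4,suppress=True)
    print(P,abs(f.fun).max())
    for l in L:
        for s in (1,): print((euler(l['tool_rot']).inv()*fk(l['qpos'],P)[1]).as_rotvec())
E
python3 kin.py
```

```text
[0.2229 0.     0.0764 0.5062 0.3796 0.0465 0.3181] 6.996119227525854e-06
[-0. -0.  0.]
[-0. -0.  0.]
[-0. -0.  0.]
[-0. -0.  0.]
[0. 0. 0.]
[ 0. -0.  0.]
[-0.  0.  0.]
```

```bash
cat > plan.py <<'E'
from kin import *
np.set_printoptions(precision=3,suppress=True)
hz=1.794;h=np.array([np.cos(hz),np.sin(hz),0]);dn=np.array([0,0,-1.]);f=-h
def Rt(z,y): # tool frame from z and y dirs
    x=np.cross(y,z);return Ro.from_matrix(np.c_[x,y,z])
al=.5
q=np.array(telemetry.observe()['qpos']);R0=fk(q,P)[1];yd=R0.as_matrix()[:,1];print('tool y',yd)
yy=np.cross(dn,h);yy*=np.sign(yy@yd)
G=np.array([.468,.3457,.034])+.0015*h
z=f*np.sin(al)+dn*np.cos(al);X=G+.019*z;print('pick tcp',X)
s=ik(X,Rt(z,yy),q);print('pick q',s.x,s.cost)
s=ik(X+[0,0,.12],Rt(z,yy),s.x);q1=s.x
for xy in([.40,.20],[.42,.22],[.45,.25]):
  qq=q1
  for t in np.linspace(0,1,7):
    b=t*np.pi/2
    Rr=Ro.from_rotvec(b*np.cross(h,[0,0,1]))   # h -> up
    zz=Rr.apply(z);F=np.r_[xy,.044+.1]
    s=ik(F+.019*zz,Rt(zz,yy),qq);qq=s.x
    if t in(0,1) or s.cost>1e-8:print(xy,t,s.x,s.cost)
  s=ik(np.r_[xy,.044]+.019*zz,Rt(zz,yy),qq);print(xy,'place',s.x,s.cost,np.r_[xy,.044]+.019*zz,'dr axis',np.cross(h,[0,0,1]))
E
python3 plan.py
```

```text
tool y [0.976 0.218 0.   ]
pick tcp [0.47  0.338 0.017]
pick q [ 0.724  0.834  1.386 -0.465  1.216  0.73 ] 1.4474572293851422e-27
[0.4, 0.2] 0.0 [ 0.592  0.46   1.774 -0.511  1.156  0.637] 3.323751819356465e-19
[0.4, 0.2] 1.0 [-0.288  0.621  1.965  0.892  1.388 -1.085] 2.9936655055555194e-30
[0.4, 0.2] place [-0.288  0.838  1.974  0.938  1.251 -1.269] 5.761766442691796e-26 [0.396 0.216 0.035] dr axis [ 0.975  0.221 -0.   ]
[0.42, 0.22] 0.0 [ 0.603  0.502  1.695 -0.5    1.191  0.626] 5.005360224041334e-24
[0.42, 0.22] 1.0 [-0.235  0.639  1.916  0.929  1.385 -1.041] 1.407623677753743e-29
[0.42, 0.22] place [-0.235  0.847  1.924  0.973  1.259 -1.223] 1.5237225866612938e-28 [0.416 0.236 0.035] dr axis [ 0.975  0.221 -0.   ]
[0.45, 0.25] 0.0 [ 0.616  0.567  1.572 -0.486  1.248  0.608] 6.733291826820825e-31
[0.45, 0.25] 1.0 [-0.163  0.669  1.835  0.975  1.381 -0.975] 1.4282696467575741e-30
[0.45, 0.25] place [-0.163  0.865  1.844  1.018  1.27  -1.151] 2.591859896815977e-27 [0.446 0.266 0.035] dr axis [ 0.975  0.221 -0.   ]
```

Request:
apply_moves(
  delta_pos=[
    [0.009, -0.027, -0.1],
    [0.009, -0.027, -0.2],
    [0.009, -0.027, -0.3],
    [0.009, -0.027, -0.36],
    [0.009, -0.027, -0.4],
    [0.009, -0.027, -0.429],
    [0.009, -0.027, -0.429],
  ],
  dr=[
    [0, 0, 0],
    [0, 0, 0],
    [0, 0, 0],
    [0, 0, 0],
    [0, 0, 0],
    [0, 0, 0],
    [0, 0, 0],
  ],
  jaw=[0.6, 0.6, 0.6, 0.6, 0.6, 0.6, 0.6],
)

```text
time: 6.43
tool_pos: [0.4709, 0.3357, 0.0176]
tool_rot: [-3.141, 0.499, 1.787]
contact_force: [-1.8, 0.0, 0.8]
opening: 0.055
grip_force: 0.0
```

Request:
apply_moves(
  delta_pos=[
    [0, 0, 0],
    [0, 0, 0],
    [0, 0, 0],
    [0, 0, 0],
    [0, 0, 0],
    [0, 0, 0],
  ],
  dr=[
    [0, 0, 0],
    [0, 0, 0],
    [0, 0, 0],
    [0, 0, 0],
    [0, 0, 0],
    [0, 0, 0],
  ],
  jaw=[0, 0, 0, 0, 0, 0],
  force=10,
)

```text
time: 6.93
tool_pos: [0.4704, 0.3377, 0.0196]
tool_rot: [3.14, 0.5, 1.789]
contact_force: [-4.6, -1.0, 3.8]
opening: 0.0236
grip_force: 10.0
```

```bash
python3 st.py
```

```text
6.9333 q [ 0.7219  0.8311  1.3846 -0.4644  1.2198  0.7305] p [0.4704 0.3377 0.0196] r [3.14   0.4998 1.7891] F [-4.6428 -0.9525  3.7798] op 0.02362268105335179 g 9.993767738342285
```

Request:
apply_moves(
  delta_pos=[
    [0, 0, 0],
    [0, 0, 0.01],
    [0, 0, 0.04],
    [0, 0, 0.1],
    [0, 0, 0.17],
    [0, 0, 0.24],
    [0, 0, 0.3],
    [0, 0, 0.3],
  ],
  dr=[
    [0, 0, 0],
    [0, 0, 0],
    [0, 0, 0],
    [0, 0, 0],
    [0, 0, 0],
    [0, 0, 0],
    [0, 0, 0],
    [0, 0, 0],
  ],
  jaw=[0, 0, 0, 0, 0, 0, 0, 0],
  force=40,
)

```text
time: 7.6
tool_pos: [0.4733, 0.3392, 0.1452]
tool_rot: [3.129, 0.496, 1.784]
contact_force: [-0.0, 0.2, -1.2]
opening: 0.0231
grip_force: 40.0
```

```bash
python3 st.py
python3 - <<'E'
from h import *
S=cv2.cvtColor(eyes.read_camera('side'),cv2.COLOR_RGB2BGR);cv2.imwrite('pics/side4.png',S)
T=cv2.cvtColor(eyes.read_camera('top'),cv2.COLOR_RGB2BGR);cv2.imwrite('pics/top4.png',T)
for n,I in(('side',S),('top',T)):
    m=cv2.inRange(cv2.cvtColor(I,cv2.COLOR_BGR2HSV),(45,110,40),(80,255,255));k,l,s,c=cv2.connectedComponentsWithStats(m)
    print(n,[(s[i].tolist(),c[i].round(1).tolist()) for i in range(1,k) if s[i,4]>12])
E
```

```text
7.6 q [ 0.7213  0.68    1.2935 -0.4404  1.4278  0.6258] p [0.4733 0.3392 0.1452] r [3.1286 0.4957 1.7844] F [-0.0077  0.1512 -1.2454] op 0.023117379910374027 g 39.98510241508484
side [([223, 150, 13, 19, 134], [228.9, 160.0]), ([264, 216, 6, 11, 58], [266.7, 220.8]), ([314, 263, 10, 24, 64], [318.6, 276.5])]
top [([290, 140, 16, 17, 206], [297.5, 148.0]), ([147, 205, 4, 5, 15], [148.7, 206.9]), ([152, 256, 10, 5, 28], [156.7, 257.9])]
```

Request:
apply_moves(
  delta_pos=[
    [-0.03, -0.06, 0.02],
    [-0.06, -0.13, 0.05],
    [-0.09, -0.2, 0.05],
    [-0.12, -0.27, 0.05],
    [-0.13, -0.3, 0.05],
    [-0.13, -0.3, 0.05],
  ],
  dr=[
    [0.2, 0.045, 0],
    [0.4, 0.09, 0],
    [0.6, 0.136, 0],
    [0.8, 0.181, 0],
    [0.975, 0.221, 0],
    [0.975, 0.221, 0],
  ],
  jaw=[0, 0, 0, 0, 0, 0],
)

```text
time: 8.2
tool_pos: [0.4178, 0.2132, 0.1584]
tool_rot: [-3.139, -0.003, 1.784]
contact_force: [1.3, 0.6, -1.5]
opening: 0.0231
grip_force: 40.0
```

Request:
apply_moves(
  delta_pos=[
    [0, 0, 0],
    [0, 0, 0],
    [0, 0, 0],
    [0, 0, 0],
    [0, 0, 0],
    [0, 0, 0],
  ],
  dr=[
    [0.2, 0.045, 0],
    [0.4, 0.09, 0],
    [0.6, 0.136, 0],
    [0.8, 0.181, 0],
    [0.975, 0.221, 0],
    [0.975, 0.221, 0],
  ],
  jaw=[0, 0, 0, 0, 0, 0],
)

```text
time: 8.7
tool_pos: [0.4188, 0.2161, 0.1568]
tool_rot: [-3.134, -0.503, 1.783]
contact_force: [-0.1, -0.8, -1.7]
opening: 0.0227
grip_force: 40.0
```

Request:
apply_moves(
  delta_pos=[
    [0, 0, 0],
    [0, 0, 0],
    [0, 0, 0],
    [0, 0, 0],
    [0, 0, 0],
    [0, 0, 0],
  ],
  dr=[
    [0.2, 0.045, 0],
    [0.4, 0.09, 0],
    [0.6, 0.136, 0],
    [0.8, 0.181, 0],
    [0.975, 0.221, 0],
    [0.975, 0.221, 0],
  ],
  jaw=[0, 0, 0, 0, 0, 0],
)

```text
time: 9.2
tool_pos: [0.4182, 0.2171, 0.1561]
tool_rot: [-3.12, -1.002, 1.773]
contact_force: [-0.7, -0.5, -1.5]
opening: 0.0229
grip_force: 40.0
```

```bash
python3 st.py
python3 - <<'E'
from plan import *
s=telemetry.observe();R=euler(s['tool_rot']);zz=-h*0+np.array([0,0,-1])*np.sin(al)+h*np.cos(al)
Rd=Rt(zz,yy);print('turn left',(Rd*R.inv()).as_rotvec()/.5,'tool z',R.as_matrix()[:,2],'to place',(np.array([.42,.22,.044])+.019*zz-s['tool_pos'])/.4)
E
```

```text
9.2 q [-0.2512  0.5636  1.8926  0.8614  1.3987 -0.9505] p [0.4182 0.2171 0.1561] r [-3.1202 -1.0017  1.7734] F [-0.7392 -0.5461 -1.5445] op 0.02288101053242752 g 39.983126521110535
tool y [ 0.976  0.219 -0.012]
pick tcp [0.47  0.338 0.017]
pick q [ 0.724  0.834  1.386 -0.465  1.216  0.73 ] 3.6846526561365852e-25
[0.4, 0.2] 0.0 [ 0.592  0.46   1.774 -0.511  1.156  0.637] 3.321375907228788e-19
[0.4, 0.2] 1.0 [-0.288  0.621  1.965  0.892  1.388 -1.085] 9.76831667793206e-31
[0.4, 0.2] place [-0.288  0.838  1.974  0.938  1.251 -1.269] 6.650654756620435e-26 [0.396 0.216 0.035] dr axis [ 0.975  0.221 -0.   ]
[0.42, 0.22] 0.0 [ 0.603  0.502  1.695 -0.5    1.191  0.626] 4.873629813057474e-24
[0.42, 0.22] 1.0 [-0.235  0.639  1.916  0.929  1.385 -1.041] 6.994977558014441e-31
[0.42, 0.22] place [-0.235  0.847  1.924  0.973  1.259 -1.223] 2.1020562378014486e-28 [0.416 0.236 0.035] dr axis [ 0.975  0.221 -0.   ]
[0.45, 0.25] 0.0 [ 0.616  0.567  1.572 -0.486  1.248  0.608] 1.6005440802830124e-30
[0.45, 0.25] 1.0 [-0.163  0.669  1.835  0.975  1.381 -0.975] 1.320263495476338e-29
[0.45, 0.25] place [-0.163  0.865  1.844  1.018  1.27  -1.151] 2.59100786540858e-27 [0.446 0.266 0.035] dr axis [ 0.975  0.221 -0.   ]
turn left [0.14  0.008 0.004] tool z [-0.19   0.821 -0.539] to place [-0.005  0.048 -0.303]
```

Request:
apply_moves(
  delta_pos=[
    [0, 0, -0.05],
    [0, 0, -0.12],
    [0, 0, -0.18],
    [0, 0, -0.22],
    [0, 0, -0.22],
  ],
  dr=[
    [0.07, 0.008, 0.004],
    [0.14, 0.008, 0.004],
    [0.14, 0.008, 0.004],
    [0.14, 0.008, 0.004],
    [0.14, 0.008, 0.004],
  ],
  jaw=[0, 0, 0, 0, 0],
)

```text
time: 9.62
tool_pos: [0.4171, 0.2185, 0.0682]
tool_rot: [3.139, -1.066, 1.8]
contact_force: [-1.1, -0.1, -0.3]
opening: 0.0227
grip_force: 40.0
```

```bash
python3 st.py
python3 - <<'E'
from h import *
a=[]
for n in('side','top'):
    im=eyes.read_camera(n)[:,:,::-1].copy(); cv2.imwrite(f"pics/{n}5.png",im)
    s=telemetry.observe();u,v=proj(n,s['tool_pos']).astype(int);print(n,u,v)
    u=np.clip(u,50,462);v=np.clip(v,50,334)
    a.append(cv2.resize(im[v-50:v+50,u-50:u+50],(400,400),interpolation=cv2.INTER_CUBIC))
cv2.imwrite('pics/c5.png',np.hstack(a))
E
```

```text
9.6167 q [-0.269   0.7751  1.92    0.9225  1.3111 -1.1681] p [0.4171 0.2185 0.0682] r [ 3.1388 -1.066   1.7996] F [-1.0942 -0.1143 -0.3437] op 0.022749481547552908 g 39.983582496643066
side 290 212
top 219 227
```

View pics/c5.png

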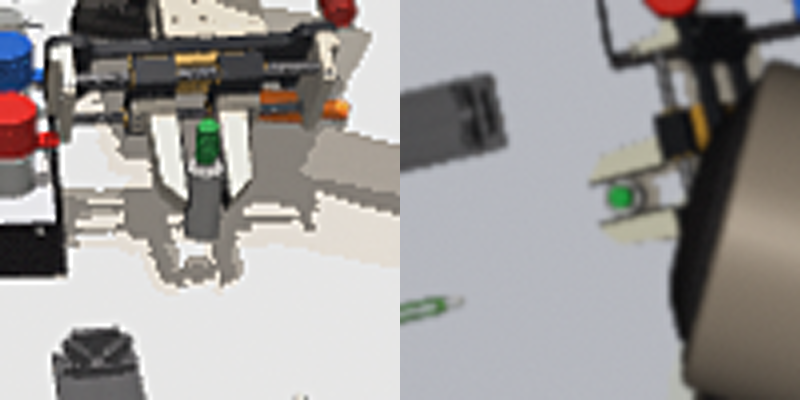

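The picture shows the gauge hanging upright between the fingers, handle up, at side crop (208,145) and top crop (620,195). I'll measure its tilt before setting it down.

Run:
```python
from h import *
from kin import euler
np.set_printoptions(precision=4,suppress=True)
s=telemetry.observe();R=euler(s['tool_rot']).as_matrix();p=np.array(s['tool_pos'])-.019*R[:,2];print('grip',p)
I={n:cv2.imread(f'pics/{n}5.png') for n in('side','top')}
c={}
for n in I:
    m=cv2.inRange(cv2.cvtColor(I[n],cv2.COLOR_BGR2HSV),(45,110,40),(80,255,255));k,l,st,cc=cv2.connectedComponentsWithStats(m)
    e=proj(n,p+[0,0,.026]);i=1+np.argmin(np.linalg.norm(cc[1:]-e,axis=1));print(n,st[i],cc[i],'expected handle mid',e,'top',proj(n,p+[0,0,.041]),'foot',proj(n,p-[0,0,.044]))
    c[n]=cc[i]
    if n=='side': ys,xs=np.where(l==i);print([(y,xs[ys==y].mean()) for y in np.unique(ys)])
print(tri(c['side'],c['top']))
print('top centre at z',p[2]+.041,onz('top',c['top'],p[2]+.037))
```

```text
grip [0.421  0.2022 0.0799]
side [289 191   6  12  59] [291.3898 196.7966] expected handle mid [290.4557 197.1792] top [290.7455 192.2001] foot [289.165  219.3567]
[(np.int64(191), np.float64(291.5)), (np.int64(192), np.float64(291.5)), (np.int64(193), np.float64(292.0)), (np.int64(194), np.float64(291.0)), (np.int64(195), np.float64(291.0)), (np.int64(196), np.float64(291.5)), (np.int64(197), np.float64(291.5)), (np.int64(198), np.float64(291.5)), (np.int64(199), np.float64(291.5)), (np.int64(200), np.float64(291.5)), (np.int64(201), np.float64(291.0)), (np.int64(202), np.float64(291.0))]
top [221 224   6   5  23] [223.7826 225.913 ] expected handle mid [224.8149 225.9972] top [224.4108 225.8963] foot [226.5614 226.4332]
(array([0.42  , 0.2045, 0.1088]), np.float64(0.0024779595979169283))
top centre at z 0.12089769582907378 [0.4211 0.204  0.1169]
```

Request:
apply_moves(
  delta_pos=[
    [0, 0, -0.03],
    [0, 0, -0.06],
    [0, 0, -0.075],
    [0, 0, -0.08],
    [0, 0, -0.082],
  ],
  dr=[
    [0, 0, 0],
    [0, 0, 0],
    [0, 0, 0],
    [0, 0, 0],
    [0, 0, 0],
  ],
  jaw=[0, 0, 0, 0, 0],
)

```text
time: 10.13
tool_pos: [0.4178, 0.2182, 0.0393]
tool_rot: [3.127, -1.068, 1.81]
contact_force: [-6.9, -1.0, 0.8]
opening: 0.0234
grip_force: 40.0
```

Request:
apply_moves(
  delta_pos=[
    [0, 0, -0.002],
    [0, 0, -0.004],
  ],
  dr=[
    [0, 0, 0],
    [0, 0, 0],
  ],
  jaw=[0, 0],
)

```text
time: 10.3
tool_pos: [0.4178, 0.2182, 0.0381]
tool_rot: [3.125, -1.068, 1.812]
contact_force: [-7.3, -0.8, 1.8]
opening: 0.0232
grip_force: 40.0
```

Request:
apply_moves(
  delta_pos=[
    [0, 0, -0.002],
    [0, 0, -0.004],
  ],
  dr=[
    [0, 0, 0],
    [0, 0, 0],
  ],
  jaw=[0, 0],
)

```text
time: 10.47
tool_pos: [0.4178, 0.2182, 0.0365]
tool_rot: [3.125, -1.068, 1.812]
contact_force: [-7.2, -1.0, 0.6]
opening: 0.023
grip_force: 40.0
```

The -7 N sideways push means the gripper's body is touching the rack side or the red tab, so I'll back off in -x.

Request:
apply_moves(
  delta_pos=[
    [-0.02, 0, 0],
    [-0.05, 0, 0],
    [-0.08, 0, 0],
    [-0.08, 0, 0],
  ],
  dr=[
    [0, 0, 0],
    [0, 0, 0],
    [0, 0, 0],
    [0, 0, 0],
  ],
  jaw=[0, 0, 0, 0],
)

```text
time: 10.8
tool_pos: [0.3853, 0.218, 0.036]
tool_rot: [3.126, -1.068, 1.808]
contact_force: [-0.4, -0.6, -1.8]
opening: 0.023
grip_force: 40.0
```

```bash
python3 st.py
python3 - <<'E'
from h import *
a=[]
for n in('side','top'):
    im=eyes.read_camera(n)[:,:,::-1].copy(); cv2.imwrite(f"pics/{n}6.png",im)
    h=cv2.cvtColor(im,cv2.COLOR_BGR2HSV)
    I0=cv2.imread(f'pics/{n}3.png' if n=='side' else f'pics/{n}0.png');h0=cv2.cvtColor(I0,cv2.COLOR_BGR2HSV)
    b=(225,160,260,210) if n=='side' else (222,155,255,192)
    for q in(h0,h):
        m=(cv2.inRange(q,(0,150,70),(8,255,255))|cv2.inRange(q,(172,150,70),(180,255,255)))[b[1]:b[3],b[0]:b[2]]
        M=cv2.moments(m,True);print(n,'red',M['m00'],M['m10']/M['m00']+b[0],M['m01']/M['m00']+b[1])
E
```

```text
10.8 q [-0.2913  0.828   2.0079  0.9437  1.2341 -1.2975] p [0.3853 0.218  0.036 ] r [ 3.1262 -1.0681  1.8083] F [-0.4105 -0.6023 -1.8264] op 0.022954035882631136 g 39.98375594615936
side red 227.0 242.19823788546256 193.26431718061673
side red 223.0 242.0403587443946 193.23318385650225
top red 202.0 236.71782178217822 174.78217821782178
top red 203.0 236.73891625615764 174.8423645320197
```

The red cap hasn't moved and the contact is gone. I'll set the gauge down now.

Request:
apply_moves(
  delta_pos=[
    [0, 0, -0.002],
    [0, 0, -0.004],
    [0, 0, -0.004],
  ],
  dr=[
    [0, 0, 0],
    [0, 0, 0],
    [0, 0, 0],
  ],
  jaw=[0, 0, 0],
)

```text
time: 11.15
tool_pos: [0.3877, 0.2176, 0.0333]
tool_rot: [3.123, -1.068, 1.81]
contact_force: [0.2, -0.1, -1.2]
opening: 0.0231
grip_force: 40.0
```

Request:
apply_moves(
  delta_pos=[
    [0, 0, -0.002],
    [0, 0, -0.004],
    [0, 0, -0.004],
  ],
  dr=[
    [0, 0, 0],
    [0, 0, 0],
    [0, 0, 0],
  ],
  jaw=[0, 0, 0],
)

```text
time: 11.4
tool_pos: [0.3876, 0.2179, 0.0332]
tool_rot: [3.122, -1.072, 1.81]
contact_force: [0.4, -2.9, 11.6]
opening: 0.0225
grip_force: 40.0
```

Request:
apply_moves(
  delta_pos=[
    [0, 0, 0.001],
    [0, 0, 0.001],
    [0, 0, 0.001],
    [0, 0, 0.001],
    [0, 0, 0.001],
  ],
  dr=[
    [0, 0, 0],
    [0, 0, 0],
    [0, 0, 0],
    [0, 0, 0],
    [0, 0, 0],
  ],
  jaw=[0.27, 0.3, 0.34, 0.38, 0.42],
)

```text
time: 11.82
tool_pos: [0.3869, 0.2177, 0.032]
tool_rot: [3.125, -1.069, 1.808]
contact_force: [0.0, -0.3, 0.1]
opening: 0.0366
grip_force: 0.0
```

Request:
apply_moves(
  delta_pos=[
    [0.005, -0.021, 0.012],
    [0.01, -0.043, 0.024],
    [0.018, -0.075, 0.042],
    [0.027, -0.112, 0.062],
    [0.036, -0.149, 0.084],
    [0.036, -0.149, 0.084],
    [0.036, -0.149, 0.084],
  ],
  dr=[
    [0, 0, 0],
    [0, 0, 0],
    [0, 0, 0],
    [0, 0, 0],
    [0, 0, 0],
    [0, 0, 0],
    [0, 0, 0],
  ],
  jaw=[0.45, 0.45, 0.45, 0.45, 0.45, 0.45, 0.45],
)

```text
time: 12.4
tool_pos: [0.4022, 0.1569, 0.066]
tool_rot: [3.121, -1.068, 1.809]
contact_force: [-0.3, 0.2, -0.0]
opening: 0.0411
grip_force: 0.0
```

```bash
python3 st.py
cat > g.py <<'E'
from h import *
import sys
def handle(tag,guess=None):
    c={}
    for n in('side','top'):
        im=eyes.read_camera(n)[:,:,::-1].copy(); cv2.imwrite(f"pics/{n}{tag}.png",im)
        k,l,st,cc=cv2.connectedComponentsWithStats(cv2.inRange(cv2.cvtColor(im,cv2.COLOR_BGR2HSV),(45,110,40),(80,255,255)))
        print(n,[(st[i].tolist(),cc[i].round(1).tolist()) for i in range(1,k) if st[i,4]>9])
        if guess is not None:
            e=proj(n,guess);i=1+np.argmin(np.linalg.norm(cc[1:]-e,axis=1));c[n]=cc[i];print(n,'exp',e,'got',cc[i])
    if guess is not None: print(tri(c['side'],c['top']),onz('top',c['top'],guess[2]))
handle(sys.argv[1],np.array(eval(sys.argv[2])) if len(sys.argv)>2 else None)
E
python3 g.py 7 "[.391,.2018,.075]"
```

```text
12.4 q [-0.406   0.7762  1.9378  0.8205  1.3415 -1.2284] p [0.4022 0.1569 0.066 ] r [ 3.1214 -1.0675  1.8092] F [-0.3139  0.1874 -0.0297] op 0.04107597646285529 g 0.0
side [([223, 150, 13, 19, 133], [228.8, 160.0]), ([300, 204, 5, 11, 48], [301.8, 208.9]), ([314, 263, 10, 24, 61], [318.4, 276.4])]
side exp [301.69962806 207.93340397] got [301.8125     208.85416667]
top [([290, 140, 16, 17, 206], [297.5, 148.0]), ([223, 236, 6, 5, 24], [225.1, 237.8]), ([152, 256, 10, 4, 25], [156.8, 257.8])]
top exp [225.80339101 238.32106818] got [225.125      237.83333333]
(array([0.39138268, 0.2035908 , 0.07343828]), np.float64(0.0016338848226554108)) [0.39221518 0.20348208 0.075     ]
```

Run:
```python
from h import *
np.set_printoptions(precision=4,suppress=True)
I=cv2.imread('pics/side0.png');q=cv2.cvtColor(I,cv2.COLOR_BGR2HSV);g=I.astype(int)
ax=np.array([np.cos(.179),np.sin(.179)]);ay=np.array([-ax[1],ax[0]])
gx=np.array([.5795,.0168])
for c,k,m,b in(('g',0,cv2.inRange(q,(45,90,30),(80,255,255)),(228,150,256,175)),('b',1,cv2.inRange(q,(100,140,60),(120,255,255)),(228,165,256,188)),('r',2,cv2.inRange(q,(0,140,60),(8,255,255))|cv2.inRange(q,(172,140,60),(180,255,255)),(228,180,258,205))):
    C0=np.r_[gx+ay*.08*k,0]
    for y in range(b[1],b[3]):
        xs=b[0]+np.where(m[y,b[0]:b[2]])[0]
        if len(xs)>4:
            u=(xs.min()+xs.max())/2
            # z at this row on the tube axis plane; solve ray with vertical plane through axis facing camera (y const)
            o,d=ray('side',(u,y));t=(C0[1]-o[1])/d[1];X=o+t*d
            print(c,y,xs.min(),xs.max(),'x off vs pred',(X[0]-C0[0]).round(4),'z',X[2].round(4))
```

```text
g 156 238 242 x off vs pred -0.0014 z 0.1124
g 157 237 245 x off vs pred -0.0042 z 0.1093
g 158 235 246 x off vs pred -0.0027 z 0.1058
g 159 235 246 x off vs pred -0.0026 z 0.1025
g 160 235 246 x off vs pred -0.0025 z 0.0991
g 161 235 246 x off vs pred -0.0025 z 0.0958
g 162 235 246 x off vs pred -0.0024 z 0.0924
g 163 235 245 x off vs pred -0.0008 z 0.0889
g 164 234 245 x off vs pred 0.0008 z 0.0854
g 165 234 251 x off vs pred -0.0082 z 0.0826
g 166 234 251 x off vs pred -0.0081 z 0.0792
g 167 234 250 x off vs pred -0.0065 z 0.0757
g 168 234 245 x off vs pred 0.0011 z 0.0717
b 170 238 244 x off vs pred -0.0024 z 0.1121
b 171 236 246 x off vs pred -0.0023 z 0.1089
b 172 235 247 x off vs pred -0.0022 z 0.1057
b 173 235 247 x off vs pred -0.0022 z 0.1025
b 174 235 247 x off vs pred -0.0021 z 0.0992
b 175 235 247 x off vs pred -0.002 z 0.096
b 176 235 247 x off vs pred -0.0019 z 0.0927
b 177 235 246 x off vs pred -0.0005 z 0.0894
b 178 235 246 x off vs pred -0.0004 z 0.0861
b 179 234 252 x off vs pred -0.0074 z 0.0833
b 180 234 252 x off vs pred -0.0073 z 0.08
b 181 234 252 x off vs pred -0.0073 z 0.0767
b 182 234 247 x off vs pred -0.0001 z 0.0729
b 183 234 245 x off vs pred 0.0028 z 0.0693
r 185 239 244 x off vs pred -0.0018 z 0.1142
r 186 237 246 x off vs pred -0.0017 z 0.1111
r 187 236 247 x off vs pred -0.0016 z 0.108
r 188 236 248 x off vs pred -0.0029 z 0.1051
r 189 235 248 x off vs pred -0.0015 z 0.1018
r 190 235 248 x off vs pred -0.0014 z 0.0987
r 191 235 248 x off vs pred -0.0014 z 0.0956
r 192 235 248 x off vs pred -0.0013 z 0.0924
r 193 235 247 x off vs pred 0.0001 z 0.0892
r 194 235 247 x off vs pred 0.0001 z 0.086
r 195 234 253 x off vs pred -0.0064 z 0.0834
r 196 234 253 x off vs pred -0.0064 z 0.0802
r 197 234 253 x off vs pred -0.0063 z 0.077
r 198 234 253 x off vs pred -0.0063 z 0.0738
r 199 234 247 x off vs pred 0.0018 z 0.0699
r 200 237 246 x off vs pred -0.0008 z 0.0669
```

Run:
```python
from kin import *
np.set_printoptions(precision=4,suppress=True)
s=telemetry.observe();R=euler(s['tool_rot']);T=Ro.from_euler('xyz',[np.pi,0,.179])
v=(T*R.inv()).as_rotvec();print('v/0.5',v/.5, np.linalg.norm(v))
q=np.array(s['qpos'])
for t in np.linspace(0,1,9):
    x=np.array(s['tool_pos'])*(1-t)+np.array([.391,.2027,.22])*t; x[2]=max(x[2],.066+min(t*8,1)*.154)
    r=ik(x,Ro.from_rotvec(v*t)*R,q);q=r.x;print(t,q,r.cost)
```

```text
v/0.5 [-1.9659  1.3204 -2.8954] 1.870248392462219
0.0 [-0.4041  0.7767  1.9394  0.8208  1.3416 -1.2281] 3.973284314452996e-24
0.125 [-0.3973  0.3705  1.9493  0.8104  1.4665 -0.7571] 6.485700760564659e-19
0.25 [-0.3616  0.2658  2.0023  0.8044  1.3364 -0.5155] 2.789942575068357e-22
0.375 [-0.2912  0.1724  2.0281  0.7608  1.2088 -0.2253] 8.000312988984578e-31
0.5 [-0.1853  0.1039  2.0237  0.6623  1.0951  0.1248] 2.332850052687093e-29
0.625 [-0.0536  0.0719  1.9893  0.5021  1.0199  0.5325] 2.952706149167716e-26
0.75 [0.0844 0.0801 1.9286 0.3062 1.0118 0.9641] 4.367607491273004e-27
0.875 [0.2078 0.1237 1.847  0.1273 1.0777 1.3632] 2.2368532783153265e-29
1.0 [ 0.3039  0.1932  1.7505 -0.      1.1979  1.6957] 5.592244920996062e-30
```

Request:
apply_moves(
  delta_pos=[
    [0, -0.02, 0.1],
    [0, -0.02, 0.2],
    [0, -0.02, 0.3],
    [0, -0.02, 0.38],
    [0, -0.02, 0.38],
  ],
  dr=[
    [0, 0, 0],
    [0, 0, 0],
    [0, 0, 0],
    [0, 0, 0],
    [0, 0, 0],
  ],
  jaw=[0.45, 0.45, 0.45, 0.45, 0.45],
)

```text
time: 12.92
tool_pos: [0.4021, 0.1505, 0.2218]
tool_rot: [3.111, -1.066, 1.821]
contact_force: [-0.2, -0.0, 0.5]
opening: 0.0413
grip_force: 0.0
```

Request:
apply_moves(
  delta_pos=[
    [0, 0.02, 0],
    [0, 0.04, 0],
    [0, 0.06, 0],
    [0, 0.06, 0],
    [0, 0.06, 0],
    [0, 0.06, 0],
  ],
  dr=[
    [-0.13, 0.088, -0.193],
    [-0.26, 0.176, -0.386],
    [-0.39, 0.264, -0.579],
    [-0.52, 0.352, -0.772],
    [-0.655, 0.44, -0.965],
    [-0.655, 0.44, -0.965],
  ],
  jaw=[0.45, 0.45, 0.45, 0.45, 0.45, 0.45],
)

```text
time: 13.42
tool_pos: [0.3998, 0.1755, 0.2183]
tool_rot: [-2.876, -0.716, 1.094]
contact_force: [1.1, -0.2, -0.3]
opening: 0.0413
grip_force: 0.0
```

Request:
apply_moves(
  delta_pos=[
    [0, 0, 0],
    [0, 0, 0],
    [0, 0, 0],
    [0, 0, 0],
    [0, 0, 0],
    [0, 0, 0],
  ],
  dr=[
    [-0.13, 0.088, -0.193],
    [-0.26, 0.176, -0.386],
    [-0.39, 0.264, -0.579],
    [-0.52, 0.352, -0.772],
    [-0.655, 0.44, -0.965],
    [-0.655, 0.44, -0.965],
  ],
  jaw=[0.45, 0.45, 0.45, 0.45, 0.45, 0.45],
)

```text
time: 13.92
tool_pos: [0.4009, 0.1747, 0.2172]
tool_rot: [-2.928, -0.327, 0.635]
contact_force: [0.3, -0.5, -0.1]
opening: 0.0411
grip_force: 0.0
```

Request:
apply_moves(
  delta_pos=[
    [0, 0, 0],
    [0, 0, 0],
    [0, 0, 0],
    [0, 0, 0],
    [0, 0, 0],
    [0, 0, 0],
  ],
  dr=[
    [-0.13, 0.088, -0.193],
    [-0.26, 0.176, -0.386],
    [-0.39, 0.264, -0.579],
    [-0.52, 0.352, -0.772],
    [-0.655, 0.44, -0.965],
    [-0.655, 0.44, -0.965],
  ],
  jaw=[0.45, 0.45, 0.45, 0.45, 0.45, 0.45],
)

```text
time: 14.42
tool_pos: [0.401, 0.1746, 0.2165]
tool_rot: [3.139, 0.006, 0.181]
contact_force: [-0.3, 0.0, -0.2]
opening: 0.0415
grip_force: 0.0
```

```bash
python3 st.py;python3 - <<'E'
from kin import *
s=telemetry.observe();print((Ro.from_euler('xyz',[np.pi,0,.179])*euler(s['tool_rot']).inv()).as_rotvec()/.5)
E
python3 g.py 8 "[.3912,.2027,.078]"
```

```text
14.4167 q [ 0.2367  0.195   1.7587 -0.0026  1.1943  1.6276] p [0.401  0.1746 0.2165] r [3.1389 0.0062 0.1809] F [-0.3493  0.0066 -0.1687] op 0.04151780376578808 g 0.0
[ 0.00760529 -0.01125299 -0.00380428]
side [([223, 150, 13, 19, 134], [228.9, 160.0]), ([300, 204, 5, 11, 44], [301.8, 208.9]), ([314, 263, 10, 24, 60], [318.4, 276.4])]
side exp [301.68597067 207.17698842] got [301.79545455 208.88636364]
top [([290, 140, 16, 17, 206], [297.5, 148.0]), ([152, 256, 10, 4, 25], [156.8, 257.8])]
top exp [225.36460353 238.2559844 ] got [156.76 257.76]
(array([0.37153666, 0.35036455, 0.18076842]), np.float64(0.043628377339868234)) [0.34421911 0.37243466 0.078     ]
```

Request:
apply_moves(
  delta_pos=[
    [-0.012, 0.035, -0.04],
    [-0.024, 0.07, -0.1],
    [-0.024, 0.07, -0.18],
    [-0.024, 0.07, -0.25],
    [-0.024, 0.07, -0.25],
    [-0.024, 0.07, -0.25],
  ],
  dr=[
    [0.0076, -0.0112, -0.0038],
    [0.0076, -0.0112, -0.0038],
    [0.0076, -0.0112, -0.0038],
    [0.0076, -0.0112, -0.0038],
    [0.0076, -0.0112, -0.0038],
    [0.0076, -0.0112, -0.0038],
  ],
  jaw=[0.45, 0.45, 0.45, 0.45, 0.45, 0.45],
)

```text
time: 15.02
tool_pos: [0.3905, 0.2013, 0.1166]
tool_rot: [-3.138, -0.001, 0.18]
contact_force: [-0.1, -0.0, 0.6]
opening: 0.0414
grip_force: 0.0
```

```bash
python3 st.py
```

```text
15.0167 q [0.2989 0.3209 1.9066 0.0039 0.9125 1.6873] p [0.3905 0.2013 0.1166] r [-3.1383 -0.0013  0.1801] F [-0.0528 -0.0034  0.5647] op 0.041392329879966806 g 0.0
```

Request:
apply_moves(
  delta_pos=[
    [0.002, 0.0035, -0.04],
    [0.002, 0.0035, -0.08],
    [0.002, 0.0035, -0.105],
    [0.002, 0.0035, -0.1165],
    [0.002, 0.0035, -0.1165],
  ],
  dr=[
    [0, 0, 0],
    [0, 0, 0],
    [0, 0, 0],
    [0, 0, 0],
    [0, 0, 0],
  ],
  jaw=[0.4, 0.35, 0.3, 0.25, 0.25],
)

```text
time: 15.43
tool_pos: [0.3931, 0.2033, 0.0717]
tool_rot: [-3.138, -0.007, 0.178]
contact_force: [0.4, -0.8, 0.2]
opening: 0.0238
grip_force: 0.0
```

Request:
apply_moves(
  delta_pos=[
    [0, 0, 0],
    [0, 0, 0],
    [0, 0, 0],
    [0, 0, 0],
    [0, 0, 0],
    [0, 0, 0],
  ],
  dr=[
    [0, 0, 0],
    [0, 0, 0],
    [0, 0, 0],
    [0, 0, 0],
    [0, 0, 0],
    [0, 0, 0],
  ],
  jaw=[0.2, 0.16, 0.1, 0.05, 0, 0],
  force=25,
)

```text
time: 15.93
tool_pos: [0.3934, 0.2037, 0.0721]
tool_rot: [-3.138, -0.009, 0.178]
contact_force: [0.1, 0.1, 5.8]
opening: 0.0129
grip_force: 25.0
```

```bash
python3 st.py; python3 g.py 9 "[.3912,.2027,.078]"
```

```text
15.9333 q [0.3029 0.3969 1.9521 0.0032 0.7835 1.6933] p [0.3934 0.2037 0.0721] r [-3.1382 -0.0087  0.178 ] F [0.0714 0.1342 5.8047] op 0.012917973593258353 g 25.00098556280136
side [([223, 150, 13, 19, 134], [228.9, 160.0]), ([300, 212, 4, 3, 10], [301.5, 212.8]), ([314, 263, 10, 24, 60], [318.4, 276.4])]
side exp [301.68597067 207.17698842] got [301.5 212.8]
top [([290, 140, 16, 17, 206], [297.5, 148.0]), ([152, 256, 10, 4, 25], [156.8, 257.8])]
top exp [225.36460353 238.2559844 ] got [156.76 257.76]
(array([0.37130786, 0.3522688 , 0.17203096]), np.float64(0.04410179323238201)) [0.34421911 0.37243466 0.078     ]
```

Request:
apply_moves(
  delta_pos=[
    [0, 0, 0.01],
    [0, 0, 0.05],
    [0, 0, 0.13],
    [0, 0, 0.22],
    [0, 0, 0.32],
    [0.03, -0.03, 0.33],
    [0.08, -0.08, 0.33],
    [0.13, -0.13, 0.33],
  ],
  dr=[
    [0, 0, 0],
    [0, 0, 0],
    [0, 0, 0],
    [0, 0, 0],
    [0, 0, 0],
    [0, 0, 0],
    [0, 0, 0],
    [0, 0, 0],
  ],
  jaw=[0, 0, 0, 0, 0, 0, 0, 0],
  force=40,
)

```text
time: 16.7
tool_pos: [0.4449, 0.1513, 0.2045]
tool_rot: [-3.138, -0.008, 0.18]
contact_force: [0.0, -0.8, -1.3]
opening: 0.0121
grip_force: 40.0
```

Request:
apply_moves(
  delta_pos=[
    [0.05, -0.05, 0],
    [0.11, -0.11, 0],
    [0.17, -0.17, 0],
    [0.23, -0.23, 0],
    [0.28, -0.28, 0],
    [0.31, -0.31, 0],
    [0.32, -0.32, 0],
    [0.32, -0.32, 0],
  ],
  dr=[
    [0, 0, 0],
    [0, 0, 0],
    [0, 0, 0],
    [0, 0, 0],
    [0, 0, 0],
    [0, 0, 0],
    [0, 0, 0],
    [0, 0, 0],
  ],
  jaw=[0, 0, 0, 0, 0, 0, 0, 0],
)

```text
time: 17.37
tool_pos: [0.5727, 0.0226, 0.2026]
tool_rot: [-3.138, -0.005, 0.176]
contact_force: [0.2, 0.8, -1.2]
opening: 0.0126
grip_force: 40.0
```

```bash
python3 st.py
```

```text
17.3667 q [-0.0969  0.4465  1.4306  0.0049  1.2604  1.2962] p [0.5727 0.0226 0.2026] r [-3.1382 -0.0052  0.1763] F [ 0.1749  0.8471 -1.165 ] op 0.012560461223769328 g 39.99956130981445
```

Request:
apply_moves(
  delta_pos=[
    [0.01, -0.007, -0.02],
    [0.019, -0.014, -0.05],
    [0.019, -0.014, -0.075],
    [0.019, -0.014, -0.08],
    [0.019, -0.014, -0.08],
  ],
  dr=[
    [0, 0, 0],
    [0, 0, 0],
    [0, 0, 0],
    [0, 0, 0],
    [0, 0, 0],
  ],
  jaw=[0, 0, 0, 0, 0],
)

```text
time: 17.78
tool_pos: [0.579, 0.0185, 0.1695]
tool_rot: [-3.138, -0.003, 0.178]
contact_force: [0.0, 0.3, -1.7]
opening: 0.0122
grip_force: 40.0
```

```bash
python3 st.py
python3 - <<'E'
from h import *
im=eyes.read_camera('side')[:,:,::-1].copy(); cv2.imwrite("pics/side10.png",im)
a=im[100:200,200:300];b=cv2.imread('pics/side8.png')[100:200,200:300]
cv2.imwrite('pics/c10.png',cv2.resize(np.hstack([a,b]),None,fx=4,fy=4,interpolation=cv2.INTER_NEAREST))
for z in(.045,.079,.1,.15): print(z,proj('side',[.5785,.0168,z]),proj('side',[.5785+.0125,.0168,z]))
E
```

```text
17.7833 q [-0.103   0.4879  1.4583  0.0052  1.1935  1.2874] p [0.579  0.0185 0.1695] r [-3.1375 -0.0032  0.1785] F [ 0.0296  0.2611 -1.7277] op 0.012210557301706088 g 39.999743700027466
0.045 [240.38526325 175.70284366] [236.29238857 175.43677456]
0.079 [240.13491341 165.91297327] [235.97695877 165.6527051 ]
0.1 [239.9762486  159.70842391] [235.77705335 159.45199576]
0.15 [239.58543376 144.42570367] [235.28467427 144.17927523]
```

View pics/c10.png

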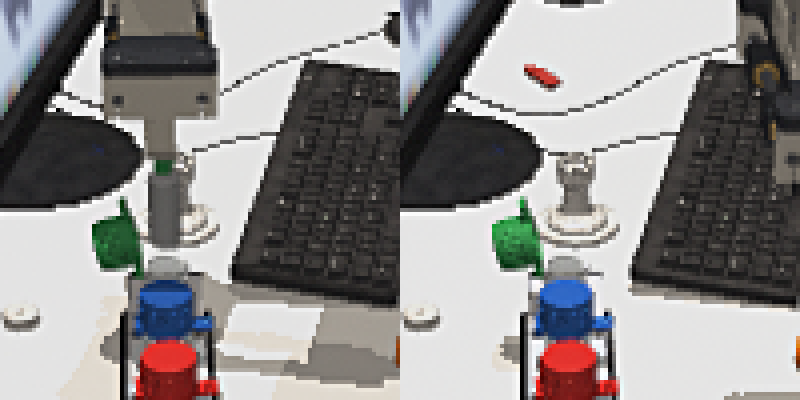

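Run:
```python
from h import *
a=cv2.cvtColor(cv2.imread('pics/side10.png'),cv2.COLOR_BGR2GRAY);b=cv2.cvtColor(cv2.imread('pics/side8.png'),cv2.COLOR_BGR2GRAY)
print('gauge');[print(y,a[y,232:252]) for y in range(144,162,2)]
print('tube');[print(y,b[y,228:258]) for y in range(162,172)]
p=np.array(telemetry.observe()['tool_pos']);print(proj('side',p),proj('side',p-[0,0,.03]))
```

```text
gauge
144 [ 44 147 244 236 233  70  95  97  97  95  93  96  90 112 107  97 155 239
 229 227]
146 [243 233 229 235 243  52  79  96  99  96  92  76  77  90 107 181 241 230
 228 227]
148 [231 228 228 233 242  54  80  87  90  90  88  83  78  92 109 208 237 229
 228 227]
150 [245 231 228 234 242  53  81  88  90  90  88  82  77  97 110 173 240 231
 226 228]
152 [154 244 230 229 209  64  80  89  89  92  88  84  74  84 107  81 127 207
 174 210]
154 [ 46 139 241 237 219  77  78  88  91  91  88  81  80 163 249 235 213 234
 213 164]
156 [ 62  77 196 246 244  62  79  88  89  90  90  80  81 169 243 230 175 169
 105 166]
158 [ 68  50  83 188 224 100  80  88  90  90  88  80  68  93 150 129 152 249
 236 207]
160 [ 70  68  94 198 177 120  76  78  82  86  83  75  75 130 159 146  96  76
 125 154]
tube
162 [ 94  83  67  79  74  68  93 198 242 236 240 245 245 247 244 196 206 245
 243 243 242 239 234 231 230 229 229 229 230 236]
163 [ 72  67  67  57  65  66  97 172 244 236 233 229 225 229 233 234 236 235
 232 232 231 230 229 229 229 229 228 229 232 239]
164 [ 74  55  46  42  55  46  54 152 250 227 183 136
[... 319 characters left out ...]
 238 173]
167 [121 151 178 193 255 197  55 111 187 147 155 159 161 158 160 159 155 157
 123 189 230 226 227 232 229 229 229 233 238 115]
168 [248 245 245 243 111  17  36  62 105  93 126 140 137 123 125 129 105  91
 120  94  91  92 140 235 230 229 229 233 239 117]
169 [231 232 234 234 125 127 123 101  89 114 120 126 128 129 127 127 120 134
 197 240 247 239 200 233 229 228 228 232 237 152]
170 [229 229 231 232 194 252 252 210 119 116 111 103  92  93  94 104 102 118
 151 247 238 234 232 230 229 229 228 230 240 249]
171 [229 228 230 230 188 243 247 239  94  90  94  95  96  95  97  96  93  88
 112 206 241 232 229 228 228 229 229 230 234 213]
[238.96342681 138.17462694] [239.21179708 147.62441384]
```

Side crop shows the gauge hanging centred over the mouth of the green tube: plug centre column about 240.7, tube about 240.8, with the cap open beside it. I'll trim the position and feel into the mouth.

Request:
apply_moves(
  delta_pos=[
    [0.001, -0.003, 0],
    [0.001, -0.003, -0.02],
    [0.001, -0.003, -0.035],
    [0.001, -0.003, -0.042],
    [0.001, -0.003, -0.05],
    [0.001, -0.003, -0.056],
    [0.001, -0.003, -0.06],
    [0.001, -0.003, -0.06],
  ],
  dr=[
    [0, 0, 0],
    [0, 0, 0],
    [0, 0, 0],
    [0, 0, 0],
    [0, 0, 0],
    [0, 0, 0],
    [0, 0, 0],
    [0, 0, 0],
  ],
  jaw=[0, 0, 0, 0, 0, 0, 0, 0],
)

```text
time: 18.5
tool_pos: [0.5804, 0.0166, 0.1468]
tool_rot: [-3.138, -0.006, 0.178]
contact_force: [-0.7, -0.1, -0.8]
opening: 0.0121
grip_force: 40.0
```

```bash
python3 st.py
```

```text
18.5 q [-0.106   0.5113  1.4866  0.0052  1.1391  1.2849] p [0.5804 0.0166 0.1468] r [-3.1384 -0.0059  0.1777] F [-0.6642 -0.0657 -0.7846] op 0.012139590621902915 g 39.99965965747833
```

Request:
apply_moves(
  delta_pos=[
    [0, 0, -0.008],
    [0, 0, -0.016],
    [0, 0, -0.024],
    [0, 0, -0.03],
    [0, 0, -0.03],
  ],
  dr=[
    [0, 0, 0],
    [0, 0, 0],
    [0, 0, 0],
    [0, 0, 0],
    [0, 0, 0],
  ],
  jaw=[0, 0, 0, 0, 0],
)

```text
time: 18.92
tool_pos: [0.5802, 0.0167, 0.1344]
tool_rot: [-3.138, -0.005, 0.178]
contact_force: [0.1, -0.6, -1.6]
opening: 0.0123
grip_force: 40.0
```

Request:
apply_moves(
  delta_pos=[
    [0, 0, -0.01],
    [0, 0, -0.022],
    [0, 0, -0.034],
    [0, 0, -0.046],
    [0, 0, -0.058],
    [0, 0, -0.07],
    [0, 0, -0.08],
    [0, 0, -0.08],
  ],
  dr=[
    [0, 0, 0],
    [0, 0, 0],
    [0, 0, 0],
    [0, 0, 0],
    [0, 0, 0],
    [0, 0, 0],
    [0, 0, 0],
    [0, 0, 0],
  ],
  jaw=[0, 0, 0, 0, 0, 0, 0, 0],
)

```text
time: 19.58
tool_pos: [0.58, 0.0167, 0.102]
tool_rot: [-3.138, -0.005, 0.178]
contact_force: [0.2, 0.6, -1.2]
opening: 0.0123
grip_force: 40.0
```

Request:
apply_moves(
  delta_pos=[
    [0, 0, -0.008],
    [0, 0, -0.016],
    [0, 0, -0.024],
    [0, 0, -0.028],
    [0, 0, -0.028],
  ],
  dr=[
    [0, 0, 0],
    [0, 0, 0],
    [0, 0, 0],
    [0, 0, 0],
    [0, 0, 0],
  ],
  jaw=[0, 0, 0, 0, 0],
)

```text
time: 20.0
tool_pos: [0.5804, 0.0166, 0.0915]
tool_rot: [-3.138, -0.006, 0.178]
contact_force: [0.4, 0.9, -1.8]
opening: 0.0124
grip_force: 40.0
```

Request:
apply_moves(
  delta_pos=[
    [0, 0, -0.003],
    [0, 0, -0.006],
    [0, 0, -0.009],
    [0, 0, -0.012],
    [0, 0, -0.014],
    [0, 0, -0.014],
  ],
  dr=[
    [0, 0, 0],
    [0, 0, 0],
    [0, 0, 0],
    [0, 0, 0],
    [0, 0, 0],
    [0, 0, 0],
  ],
  jaw=[0, 0, 0, 0, 0, 0],
)

```text
time: 20.5
tool_pos: [0.5805, 0.0166, 0.0862]
tool_rot: [-3.139, -0.006, 0.178]
contact_force: [-0.7, 0.4, -1.7]
opening: 0.0127
grip_force: 40.0
```

Request:
apply_moves(
  delta_pos=[
    [0, 0, -0.002],
    [0, 0, -0.004],
    [0, 0, -0.004],
  ],
  dr=[
    [0, 0, 0],
    [0, 0, 0],
    [0, 0, 0],
  ],
  jaw=[0, 0, 0],
)

```text
time: 20.75
tool_pos: [0.5805, 0.0166, 0.0846]
tool_rot: [-3.139, -0.006, 0.178]
contact_force: [-0.4, 0.7, -1.2]
opening: 0.0127
grip_force: 40.0
```

Request:
apply_moves(
  delta_pos=[
    [0, 0, -0.002],
    [0, 0, -0.003],
    [0, 0, -0.003],
  ],
  dr=[
    [0, 0, 0],
    [0, 0, 0],
    [0, 0, 0],
  ],
  jaw=[0, 0, 0],
)

```text
time: 21.0
tool_pos: [0.5808, 0.0166, 0.0842]
tool_rot: [-3.139, -0.007, 0.178]
contact_force: [-3.0, 0.7, 4.3]
opening: 0.0125
grip_force: 40.0
```

Request:
apply_moves(
  delta_pos=[
    [0, 0, -0.002],
    [0, 0, -0.003],
    [0, 0, -0.003],
  ],
  dr=[
    [0, 0, 0],
    [0, 0, 0],
    [0, 0, 0],
  ],
  jaw=[0, 0, 0],
)

```text
time: 21.25
tool_pos: [0.5809, 0.0167, 0.0841]
tool_rot: [-3.139, -0.008, 0.178]
contact_force: [-4.0, 0.1, 13.2]
opening: 0.0124
grip_force: 40.0
```

The gauge has reached the floor: TCP z is 0.084 as predicted, and Fz is rising. Releasing.

Request:
apply_moves(
  delta_pos=[
    [0, 0, 0.002],
    [0, 0, 0.002],
    [0, 0, 0.002],
    [0, 0, 0.002],
    [0, 0, 0.002],
    [0, 0, 0.002],
  ],
  dr=[
    [0, 0, 0],
    [0, 0, 0],
    [0, 0, 0],
    [0, 0, 0],
    [0, 0, 0],
    [0, 0, 0],
  ],
  jaw=[0.17, 0.22, 0.27, 0.32, 0.35, 0.35],
)

```text
time: 21.75
tool_pos: [0.5805, 0.0166, 0.0829]
tool_rot: [-3.138, -0.006, 0.178]
contact_force: [-0.5, 0.3, 0.2]
opening: 0.0319
grip_force: 0.0
```

Request:
apply_moves(
  delta_pos=[
    [0, 0, 0.02],
    [0, 0, 0.06],
    [0, 0, 0.12],
    [0, 0, 0.2],
    [-0.04, 0, 0.3],
    [-0.1, 0, 0.3],
    [-0.15, 0, 0.3],
    [-0.15, 0, 0.3],
  ],
  dr=[
    [0, 0, 0],
    [0, 0, 0],
    [0, 0, 0],
    [0, 0, 0],
    [0, 0, 0],
    [0, 0, 0],
    [0, 0, 0],
    [0, 0, 0],
  ],
  jaw=[0.35, 0.35, 0.35, 0.35, 0.35, 0.3, 0.2, 0],
)

```text
time: 22.42
tool_pos: [0.5178, 0.0169, 0.2046]
tool_rot: [-3.139, -0.006, 0.178]
contact_force: [0.8, 0.8, -0.4]
opening: 0.0185
grip_force: 0.0
```

```bash
python3 st.py; python3 g.py 11 "[.579,.0168,.088]"
```

```text
22.4167 q [-0.1183  0.3453  1.5834  0.005   1.2079  1.2727] p [0.5178 0.0169 0.2046] r [-3.1386 -0.0061  0.1781] F [ 0.8374  0.799  -0.4307] op 0.018470468764126537 g 0.0
side [([223, 150, 13, 19, 134], [228.9, 160.0]), ([239, 160, 4, 8, 29], [240.3, 163.5]), ([314, 263, 10, 24, 60], [318.4, 276.4])]
side exp [239.90011273 163.25858551] got [240.34482759 163.51724138]
top [([152, 256, 10, 4, 25], [156.8, 257.8])]
top exp [299.82544711 161.8447305 ] got [179. 253.]
(array([0.44510281, 0.30141814, 0.26036952]), np.float64(0.16580851381835815)) [0.35602718 0.31577616 0.088     ]
```

Run:
```python
from kin import *
np.set_printoptions(precision=4,suppress=True)
print('monitor low corner',tri((185,152),(319,102)),'top corner',tri((170,47),(345,25)))
A=np.array([.5787,.0168,.079]);ex=np.array([np.cos(.179),np.sin(.179),0]);H=A+.021*ex
R=Ro.from_euler('xyz',[np.pi,0,.179]);q=np.array(telemetry.observe()['qpos']);p0=np.array(telemetry.observe()['tool_pos'])
for X in [(-60+90,0,70),(45,0,70),(45,0,22),(38,0,22)]:
    t=H+ex*(X[0]+9.5)/1000+[0,0,X[2]/1000];r=ik(t,R,q);q=r.x;print(X,t,(t-p0)/.4,r.cost,q)
for th in np.arange(1.8,-.01,-.15):
    c=np.array([-33*np.cos(th)+24*np.sin(th),33*np.sin(th)+24*np.cos(th)])
    k=np.array([-40*np.cos(th)+24*np.sin(th),40*np.sin(th)+24*np.cos(th)])
    t=H+ex*(c[0]+9.5)/1000+[0,0,c[1]/1000];r=ik(t,R,q);q=r.x;print(round(th,2),c,'corner',k,t,r.cost)
```

```text
monitor low corner (array([ 0.745 , -0.032 ,  0.0858]), np.float64(0.027762228225111922)) top corner (array([ 0.7737, -0.0362,  0.403 ]), np.float64(0.008731577606978281))
(30, 0, 70) [0.6382 0.0276 0.149 ] [ 0.2941  0.0274 -0.1377] 3.662006903906214e-30 [-0.0767  0.6137  1.2949 -0.      1.233   1.3151]
(45, 0, 70) [0.653  0.0302 0.149 ] [ 0.331   0.0341 -0.1377] 5.2768618137395253e-23 [-0.0709  0.6407  1.2445  0.      1.2564  1.3209]
(45, 0, 22) [0.653  0.0302 0.101 ] [ 0.331   0.0341 -0.2577] 7.730816692962312e-22 [-0.0709  0.6858  1.2999 -0.      1.1559  1.3209]
(38, 0, 22) [0.6461 0.029  0.101 ] [ 0.3138  0.031  -0.2577] 9.705728334149589e-31 [-0.0736  0.6739  1.3235 -0.      1.1443  1.3182]
1.8 [30.87   26.6841] corner [32.4604 33.5011] [0.6391 0.0277 0.1057] 1.1547524140456151e-18
1.65 [26.5358 30.9976] corner [27.0896 37.9757] [0.6348 0.027  0.11  ] 5.578916889241376e-22
1.5 [21.6056 34.615 ] corner [21.1104 41.5975] [0.63   0.0261 0.1136] 4.3842680714751666e-21
1.35 [16.1901 37.455 ] corner [14.6571 44.2851] [0.6246 0.0251 0.1165] 1.9379035432723145e-20
1.2 [10.4111 39.4539] corner [ 7.8746 45.9781] [0.619  0.0241 0.1185] 1.4256152193359332e-19
1.05 [ 4.3983 40.5667] corner [ 0.9153 46.6386] [0.613  0.023  0.1196] 8.106366488219454e-19
0.9 [-1.7133 40.7684] corner [-6.0646 46.2517] [0.607  0.0219 0.1198] 4.023877220656504e-18
0.75 [-7.7864 40.0546] corner [-12.9082  44.8261] [0.6011 0.0208 0.1191] 1.254399800868186e-17
0.6 [-13.6847  38.4413] corner [-19.462   42.3938] [0.5952 0.0198 0.1174] 7.804149622445932e-31
0.45 [-19.2756  35.9646] corner [-25.5787  39.0094] [0.5897 0.0188 0.115 ] 3.0971070957751236e-30
0.3 [-24.4336  32.6802] corner [-31.121   34.7489] [0.5847 0.0179 0.1117] 6.864567336468121e-31
0.15 [-29.0429  28.662 ] corner [-35.9643  29.708 ] [0.5801 0.0171 0.1077] 4.5690272979483856e-32
0.0 [-33.  24.] corner [-40.  24.] [0.5762 0.0164 0.103 ] 1.9957145250987805e-31
```

Request:
apply_moves(
  delta_pos=[
    [0.1, 0.01, 0],
    [0.2, 0.02, 0],
    [0.3, 0.03, 0],
    [0.35, 0.034, -0.02],
    [0.35, 0.034, -0.1],
    [0.35, 0.034, -0.18],
    [0.35, 0.034, -0.258],
    [0.35, 0.034, -0.258],
  ],
  dr=[
    [0, 0, 0],
    [0, 0, 0],
    [0, 0, 0],
    [0, 0, 0],
    [0, 0, 0],
    [0, 0, 0],
    [0, 0, 0],
    [0, 0, 0],
  ],
  jaw=[0, 0, 0, 0, 0, 0, 0, 0],
)

```text
time: 23.18
tool_pos: [0.6572, 0.0304, 0.0921]
tool_rot: [-3.135, 0.006, 0.178]
contact_force: [-1.9, 0.4, -1.2]
opening: 0.0004
grip_force: 0.0
```

```bash
python3 st.py
python3 - <<'E'
from h import *
p=np.array(telemetry.observe()['tool_pos'])
for t in([.6391,.0277,.1057],[.63,.0261,.1136],[.619,.0241,.1185],[.607,.0219,.1198],[.5952,.0198,.1174],[.5847,.0179,.1117]): print((np.array(t)-p)/.4)
E
```

```text
23.1833 q [-0.0723  0.706   1.2869  0.0049  1.1562  1.3188] p [0.6572 0.0304 0.0921] r [-3.1354  0.0062  0.1777] F [-1.8859  0.3669 -1.2256] op 0.00044921611963819096 g 0.0
[-0.04516091 -0.00683784  0.03396924]
[-0.06791091 -0.01083784  0.05371924]
[-0.09541091 -0.01583784  0.06596924]
[-0.12541091 -0.02133784  0.06921924]
[-0.15491091 -0.02658784  0.06321924]
[-0.18116091 -0.03133784  0.04896924]
```

Request:
apply_moves(
  delta_pos=[
    [-0.03, -0.004, 0.03],
    [-0.045, -0.007, 0.034],
    [-0.056, -0.009, 0.045],
    [-0.068, -0.011, 0.054],
    [-0.081, -0.013, 0.061],
    [-0.095, -0.016, 0.066],
    [-0.11, -0.019, 0.069],
    [-0.125, -0.021, 0.069],
  ],
  dr=[
    [0, 0, 0],
    [0, 0, 0],
    [0, 0, 0],
    [0, 0, 0],
    [0, 0, 0],
    [0, 0, 0],
    [0, 0, 0],
    [0, 0, 0],
  ],
  jaw=[0, 0, 0, 0, 0, 0, 0, 0],
)

```text
time: 23.85
tool_pos: [0.6103, 0.0216, 0.1281]
tool_rot: [-3.139, -0.007, 0.178]
contact_force: [0.4, 0.1, 1.0]
opening: 0.0004
grip_force: 0.2
```

```bash
python3 st.py
python3 - <<'E'
from h import *
im=eyes.read_camera('side')[:,:,::-1].copy(); cv2.imwrite("pics/side12.png",im)
cv2.imwrite('pics/c12.png',cv2.resize(im[100:200,190:290],None,fx=5,fy=5,interpolation=cv2.INTER_CUBIC))
E
```

```text
23.85 q [-0.0924  0.5806  1.4185  0.0051  1.136   1.2985] p [0.6103 0.0216 0.1281] r [-3.1388 -0.0075  0.1777] F [0.3623 0.0659 0.9723] op 0.0003738635743856818 g 0.23118210956454277
```

View pics/c12.png

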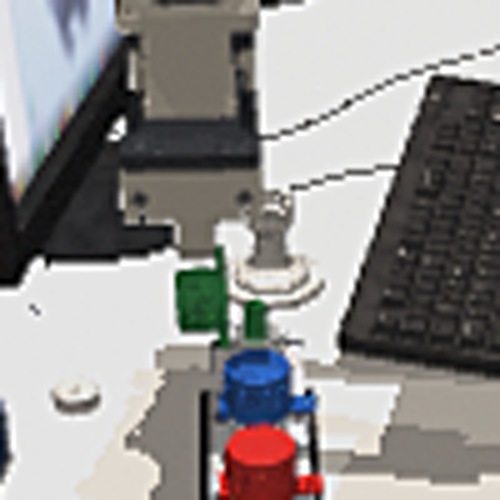

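The picture shows the finger too high, at crop (195,250), just touching the tab with the hood still open. It came in 8 mm high because the commanded z differed from the measured z. I'll go back up and round, then come in lower.

Request:
apply_moves(
  delta_pos=[
    [0, 0, 0.05],
    [0.05, 0.01, 0.08],
    [0.12, 0.021, 0.06],
    [0.12, 0.021, 0],
    [0.12, 0.021, -0.05],
    [0.12, 0.021, -0.077],
    [0.12, 0.021, -0.077],
    [0.12, 0.021, -0.077],
  ],
  dr=[
    [0, 0, 0],
    [0, 0, 0],
    [0, 0, 0],
    [0, 0, 0],
    [0, 0, 0],
    [0, 0, 0],
    [0, 0, 0],
    [0, 0, 0],
  ],
  jaw=[0, 0, 0, 0, 0, 0, 0, 0],
)

```text
time: 24.57
tool_pos: [0.6582, 0.0302, 0.0965]
tool_rot: [-3.138, -0.005, 0.178]
contact_force: [-0.1, -0.3, 0.1]
opening: 0.0
grip_force: 0.0
```

```bash
python3 st.py
python3 - <<'E'
from h import *
p=np.array(telemetry.observe()['tool_pos'])
for t in([.638,.0275,.1008],[.6304,.0261,.1086],[.6208,.0244,.1138],[.6101,.0224,.1159],[.5993,.0205,.1146],[.5894,.0187,.1102],[.5812,.0172,.103]): print((np.array(t)-p)/.4)
E
```

```text
24.5667 q [-0.0726  0.6968  1.2917  0.005   1.1488  1.3185] p [0.6582 0.0302 0.0965] r [-3.1382 -0.0052  0.1777] F [-0.126  -0.3039  0.1068] op 3.0043451861949168e-05 g 0.0
[-0.0505446  -0.00676326  0.01070631]
[-0.0695446  -0.01026326  0.03020631]
[-0.0935446  -0.01451326  0.04320631]
[-0.1202946  -0.01951326  0.04845631]
[-0.1472946  -0.02426326  0.04520631]
[-0.1720446  -0.02876326  0.03420631]
[-0.1925446  -0.03251326  0.01620631]
```

Request:
apply_moves(
  delta_pos=[
    [-0.025, -0.003, 0.006],
    [-0.048, -0.007, 0.008],
    [-0.06, -0.009, 0.018],
    [-0.07, -0.01, 0.026],
    [-0.082, -0.012, 0.034],
    [-0.094, -0.015, 0.039],
    [-0.094, -0.015, 0.039],
  ],
  dr=[
    [0, 0, 0],
    [0, 0, 0],
    [0, 0, 0],
    [0, 0, 0],
    [0, 0, 0],
    [0, 0, 0],
    [0, 0, 0],
  ],
  jaw=[0, 0, 0, 0, 0, 0, 0],
)

```text
time: 25.15
tool_pos: [0.6209, 0.0241, 0.1137]
tool_rot: [-3.139, -0.008, 0.178]
contact_force: [0.4, 0.1, 2.0]
opening: 0.0003
grip_force: 0.6
```

```bash
python3 st.py; python3 g.py 13
python3 - <<'E'
from h import *
p=np.array(telemetry.observe()['tool_pos'])
for t in([.6101,.0224,.1159],[.5993,.0205,.1146],[.5894,.0187,.1102],[.5812,.0172,.103]): print((np.array(t)-p)/.4)
for th in(1.8,1.2,.9):
    c=np.array([-54*np.cos(th),54*np.sin(th)])/1000;print(th,'tab tip px',proj('side',[.5994+c[0]*.984,.0205+c[0]*.178,.079+c[1]]))
E
```

```text
25.15 q [-0.0869  0.6135  1.4013  0.0051  1.1197  1.304 ] p [0.6209 0.0241 0.1137] r [-3.139  -0.008   0.1777] F [0.4449 0.0511 1.9878] op 0.0002943522404555213 g 0.6123646191554144
side [([228, 151, 15, 18, 162], [234.9, 159.5]), ([314, 263, 10, 24, 60], [318.4, 276.4])]
top [([293, 152, 14, 6, 60], [300.2, 155.0]), ([152, 256, 10, 4, 25], [156.8, 257.8])]
[-0.02786676 -0.00442397  0.00756123]
[-0.05486676 -0.00917397  0.00431123]
[-0.07961676 -0.01367397 -0.00668877]
[-0.10011676 -0.01742397 -0.02468877]
1.8 tab tip px [228.13902753 150.41979446]
1.2 tab tip px [239.17628074 150.834485  ]
0.9 tab tip px [244.05273555 153.16568274]
```

The cap is swinging shut: its side centroid moved from 228.9 to 234.9. I'll carry on over the top and down.

Request:
apply_moves(
  delta_pos=[
    [-0.014, -0.002, 0.004],
    [-0.028, -0.004, 0.007],
    [-0.041, -0.007, 0.006],
    [-0.055, -0.009, 0.004],
    [-0.067, -0.011, 0],
    [-0.08, -0.014, -0.007],
    [-0.08, -0.014, -0.007],
  ],
  dr=[
    [0, 0, 0],
    [0, 0, 0],
    [0, 0, 0],
    [0, 0, 0],
    [0, 0, 0],
    [0, 0, 0],
    [0, 0, 0],
  ],
  jaw=[0, 0, 0, 0, 0, 0, 0],
)

```text
time: 25.83
tool_pos: [0.5873, 0.0185, 0.1087]
tool_rot: [-3.138, -0.004, 0.178]
contact_force: [0.1, -0.3, 0.8]
opening: 0.0002
grip_force: 0.4
```

Request:
apply_moves(
  delta_pos=[
    [-0.01, -0.002, -0.006],
    [-0.02, -0.003, -0.012],
    [-0.022, -0.004, -0.018],
    [-0.022, -0.004, -0.018],
  ],
  dr=[
    [0, 0, 0],
    [0, 0, 0],
    [0, 0, 0],
    [0, 0, 0],
  ],
  jaw=[0, 0, 0, 0],
)

```text
time: 26.17
tool_pos: [0.58, 0.0171, 0.1032]
tool_rot: [-3.139, -0.007, 0.178]
contact_force: [-0.7, 1.6, 8.1]
opening: 0.0003
grip_force: 4.2
```

```bash
python3 st.py; python3 g.py 14
```

```text
26.1667 q [-0.1053  0.5586  1.5385  0.0057  1.0386  1.2848] p [0.58   0.0171 0.1032] r [-3.1385 -0.007   0.1778] F [-0.7049  1.5504  8.1439] op 0.00027323746979788556 g 4.224426422151737
side [([234, 157, 17, 13, 131], [240.9, 164.1]), ([314, 263, 10, 24, 61], [318.4, 276.4])]
top [([299, 172, 5, 4, 17], [301.4, 173.4]), ([152, 256, 10, 4, 25], [156.8, 257.8])]
```

Request:
apply_moves(
  delta_pos=[
    [-0.004, -0.001, -0.003],
    [-0.008, -0.002, -0.006],
    [-0.008, -0.002, -0.008],
    [-0.008, -0.002, -0.008],
  ],
  dr=[
    [0, 0, 0],
    [0, 0, 0],
    [0, 0, 0],
    [0, 0, 0],
  ],
  jaw=[0, 0, 0, 0],
)

```text
time: 26.6
tool_pos: [0.58, 0.017, 0.103]
tool_rot: [-3.139, -0.015, 0.178]
contact_force: [0.9, 5.0, 21.6]
opening: 0.0007
grip_force: 10.6
```

It takes 21.6 N with the top at exactly 0.103 m, so the cap should have snapped. I'll lift clear and check.

Request:
apply_moves(
  delta_pos=[
    [0, 0, 0.01],
    [0, 0, 0.03],
    [0, 0, 0.1],
    [-0.05, 0, 0.2],
    [-0.15, 0, 0.3],
    [-0.25, 0.1, 0.35],
    [-0.3, 0.2, 0.35],
    [-0.3, 0.3, 0.35],
  ],
  dr=[
    [0, 0, 0],
    [0, 0, 0],
    [0, 0, 0],
    [0, 0, 0],
    [0, 0, 0],
    [0, 0, 0],
    [0, 0, 0],
    [0, 0, 0],
  ],
  jaw=[0, 0, 0, 0, 0, 0, 0, 0],
)

```text
time: 27.27
tool_pos: [0.4616, 0.111, 0.2384]
tool_rot: [-3.139, -0.007, 0.175]
contact_force: [2.3, -0.0, 0.7]
opening: 0.0003
grip_force: 0.0
```

```bash
python3 st.py; python3 g.py 15
python3 - <<'E'
import cv2,numpy as np
S=cv2.imread('pics/side15.png')[110:300,170:330];S0=cv2.imread('pics/side0.png')[110:300,170:330]
cv2.imwrite('pics/c15.png',cv2.resize(np.hstack([S0,S]),None,fx=2.5,fy=2.5,interpolation=cv2.INTER_CUBIC))
E
```

```text
27.2667 q [0.0723 0.2359 1.6405 0.0033 1.2586 1.4675] p [0.4616 0.111  0.2384] r [-3.1392 -0.0068  0.1746] F [ 2.2912 -0.0432  0.6545] op 0.000253849107862569 g 0.0
side [([234, 156, 18, 14, 158], [240.9, 162.8]), ([314, 263, 10, 24, 61], [318.4, 276.4])]
top [([294, 154, 14, 9, 59], [300.8, 156.8]), ([152, 256, 10, 4, 25], [156.8, 257.8])]
```

View pics/c15.png

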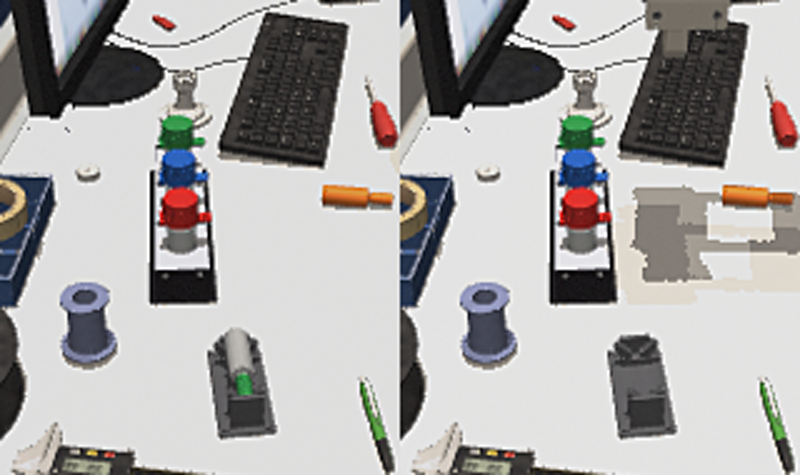

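The before/after pair shows the green cap shut at crop (577,132). Its blob is identical to the start: centroid (240.9,162.8), 158 px. The red and blue caps are shut, the rest is empty, the bystanders haven't moved and the robot is clear.

```bash
python3 -c "
from cell import job
print(job.hand_in())"
```

```text
the job is handed in; nothing more can be done
None
```

I put the gauge into the green tube, plug first with its handle up and standing on the floor, then pressed the green cap shut over it and handed the job in. The last pictures showed the green, red and blue caps shut and no bystander visibly moved, but the hand-in returned no verdict.

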